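Lap the pump face through the grades and hang up the blocks

ROBOT

A 6-joint arm with a two-finger parallel gripper is mounted at the origin on the work surface. World frame = base frame: x ahead of the robot, y to its left, z up, the work surface at z = 0. Lengths are in m, angles in rad, forces in N, time in s.
With the tool pointing down it reaches from about 0.375 to 0.925 m from the base axis. Payload 5.7 kg.
Tool frame: the origin (TCP) lies on the centre line of the jaws, within the pads' length; the fingertips stand 8 mm ahead of it and the grasp point (between the pads) lies 11 mm behind it; z points along the fingers, y is the line along which they close (so a half turn about z gives the same grasp; the last joint's range is limited). The gripper opens to 88 mm and grips with 3 to 60 N. Pads are 20 mm wide; open, the fingers measure 115 mm over their backs; the gripper's body (75 mm by 178 mm) begins 61 mm behind the grasp point.
Start: joints at [-1.257, 0.359, 1.51, -0, 1.272, -0.115], TCP at [0.249, -0.546, 0.231] pointing down, gripper open.
Joint ranges: [-2.97, 2.97], [-1.01, 2.36], [0.21, 2.38], [-0.96, 4.11], [0.2, 2.71], [-2.98, 2.98]. Speed limits (rad/s): [2.39, 2.39, 3.14, 3.14, 3.14, 3.14].

INTERFACE

Orientations are given as a unit quaternion [w, x, y, z].
In Python, from rig import r gives the robot as it stands. The module is installed in compiled form; this text tells all that it offers.
- The arm moves only by the tool move_arm, never from a script. Its argument "deltas" is a list of rows, each an object of numbers: "tx", "ty", "tz": the shift along the tool's x, y, z in units of 500 mm (1.0 is 500 mm); "rx", "ry", "rz": the turn, a rotation vector about the tool's x, y, z in units of 2 rad (1.0 is 2 rad); "grip": the closure, from -1 (fully open) to 1 (shut). In form: [{"tx": .., "ty": .., "tz": .., "rx": .., "ry": .., "rz": .., "grip": ..}, ...]. A call has 1 to 10 rows; each row is the pose to reach, as a shift and turn from the pose commanded when the call began, along the tool's axes at that moment; what a row does not reach only later rows make up. A row lasts 1/8 s, in which the tool goes at most 62.5 mm and 10.7 degrees, less where a joint would pass 70% of its speed; a pose out of reach is approached as far as the arm can. A call with a number of a shift or a turn outside -1 to 1 is refused whole. A call with a gripper value outside its range is refused whole. The fingers move at their own pace and stop on an object; the grip force is fixed at half the most. Time passes only in rows, so rows that repeat a pose let the fingers close. It gives the time, the measured TCP pose, the force, the opening and the grip force at its end, in the units of the state.
- r.observe(): the state, without advancing time (a new reading comes with each control period).
- r.grab_frame(name): name is "scene" or "side" or "wrist"; returns the picture (384x512x3 uint8, red, green, blue); there is no depth.
- r.camera_model(name): a dict with "fx", "fy", "cx", "cy" (pixels), "xyz" and "orientation" of the camera in the world; the wrist camera has in their place "mount" (4x4, takes a point from camera to tool coordinates, whose origin is the TCP and whose axes are the flange's). Camera axes: x right, y down, z forward; pixel columns grow to the right and rows downward; lengths in m; the calibration is good to about 2 mm. A picture is of the moment at which its call begins: read the wrist's pose just before it. camera_model takes no time and is no camera call.
- r.job_done(): hands the job in; it is judged then, once.
The state is a dict: "time_s": time; "q": joint angles; "joint_vel": joint speeds; "tau": joint torques, N m; "tool_pos": TCP position; "tool_rot": TCP orientation; "contact_force": force on the tool from outside, world axes, zero at the start; "torque": the same for the moment, N m; "opening": finger opening in m; "grip_force": force on a finger pad.
Only numpy, scipy, OpenCV 4.12 (cv2) and the standard library are available. Lean on these libraries where they do the work, as an engineer would, in place of code of your own. Each camera call takes 0.05 s, during which the arm holds its last target. There are 200 camera calls.

TASK

Draw the locating pin out of the sprung steel face and park it upright in the fixture's side notch, hanging by its collar. Then lap the face with every lapping block that is there, in the order red, yellow, green: lay the block lengthwise on the face at the bore end and sweep it along the face to the plain end without lifting it midway, pressed flat with a steady push of about 9 N so that the face rides about half way down its spring and never bottoms. Hang every block by its eye on the peg of its own colour, let go, and leave the other things on the bench alone.

Things in the scene. Friction and masses are not known exactly. Their poses are not given: they have to be found in the camera images.
- fixture: Lapping fixture bolted to the bench: dark teal base plate 110 x 230 x 12 mm (x by y) that carries the sprung steel face. Origin at the centre of its underside, on the bench; y runs along the face towards the bore end, z up; x points to the side with the notch bracket.
- notch (a point): Centre of the U notch at prong-top height: fixture x 76, y -62.5, z 58 mm; axes as the fixture. Two aluminium prongs (15 mm wide, 10 mm thick) with a 16 mm slot (x) between, running in y from the closed end 22 mm from this point (+y; a teal upright no higher than the prongs) to the open end 22 mm away (-y). Open above and below.
- face (a joint): Sink of the sprung steel face (m): 0 = fully up, 0.016 = bottomed. A slide, straight down, never tilting; about 2 N starts it and each further 1 mm takes 1 N (about 9 N at 7 mm, half way).
- face_top (a point): Centre of the top of the steel face, a plate 60 mm (fixture x) by 200 mm (fixture y), 20 mm thick, its top 62 mm above the bench when fully up. A 15 mm bore goes through it at fixture y = +80 mm (the bore end); the other end (y = -100) is the plain end. Axes as the fixture.
- pin: Locating pin, at the start standing in the bore of the face. Origin on its axis at the underside of its collar; z up. Below: steel shank 12 mm thick, 40 mm long. Above: dark collar 28 mm across, 6 mm high, then a blue knob 18 mm across, 38 mm high. 80 g. Parked, it hangs by its collar on the prongs, shank in the notch, origin at prong-top height (58 mm).
- block_red: Lapping block, coarse grade (first), 210 to 340 g; may be absent. Dark foot 44 (x) x 70 (y) x 14 mm; upright red handle plate 10 mm thick (x), 42 mm wide (y) up to 76 mm, then 34 mm up to its top at 112 mm, with a 25 mm eye there, axis along x. Origin: centre of the underside; z up. Same either way round. Grip across the 42 mm, 66 mm up, the eye free between the fingers.
- eye_red (a point): Centre of the eye of the red block, 94 mm above its underside.
- stand_red: Fixed peg stand with red base (90 x 70 x 12 mm), red collar and red peg tip. Origin on the bench under its 16 mm post, 172 mm high. A level 13 mm steel peg leaves the post 165 mm above the bench along the stand's -x (roughly towards the robot) and ends 80 mm from the post axis in a red bead 16 mm across.
- peg_red (a point): Point on the axis of the red peg, 45 mm from the post axis, 165 mm above the bench. Frame as the stand. A hung block's eye centre lies about 6 mm below the peg's axis.
- block_yellow: Lapping block, medium grade (second), 210 to 340 g; may be absent. Dark foot 44 (x) x 70 (y) x 14 mm; upright yellow handle plate 10 mm thick (x), 42 mm wide (y) up to 76 mm, then 34 mm up to its top at 112 mm, with a 25 mm eye there, axis along x. Origin: centre of the underside; z up. Same either way round. Grip across the 42 mm, 66 mm up, the eye free between the fingers.
- eye_yellow (a point): Centre of the eye of the yellow block, 94 mm above its underside.
- stand_yellow: Fixed peg stand with yellow base (90 x 70 x 12 mm), yellow collar and yellow peg tip. Origin on the bench under its 16 mm post, 172 mm high. A level 13 mm steel peg leaves the post 165 mm above the bench along the stand's -x (roughly towards the robot) and ends 80 mm from the post axis in a yellow bead 16 mm across.
- peg_yellow (a point): Point on the axis of the yellow peg, 45 mm from the post axis, 165 mm above the bench. Frame as the stand. A hung block's eye centre lies about 6 mm below the peg's axis.
- block_green: Lapping block, fine grade (last), 210 to 340 g; may be absent. Dark foot 44 (x) x 70 (y) x 14 mm; upright green handle plate 10 mm thick (x), 42 mm wide (y) up to 76 mm, then 34 mm up to its top at 112 mm, with a 25 mm eye there, axis along x. Origin: centre of the underside; z up. Same either way round. Grip across the 42 mm, 66 mm up, the eye free between the fingers.
- eye_green (a point): Centre of the eye of the green block, 94 mm above its underside.
- stand_green: Fixed peg stand with green base (90 x 70 x 12 mm), green collar and green peg tip. Origin on the bench under its 16 mm post, 172 mm high. A level 13 mm steel peg leaves the post 165 mm above the bench along the stand's -x (roughly towards the robot) and ends 80 mm from the post axis in a green bead 16 mm across.
- peg_green (a point): Point on the axis of the green peg, 45 mm from the post axis, 165 mm above the bench. Frame as the stand. A hung block's eye centre lies about 6 mm below the peg's axis.
- amber: Amber bottle, 100 mm high; bystander, leave alone.
- jar: White jar with red lid, 85 mm high; bystander, leave alone.
- beaker: Clear beaker, 90 mm high; bystander, leave alone.
- driver: Screwdriver lying on the bench; bystander, leave alone.
- spanner: Spanner lying on the bench; bystander, leave alone.
- pumphead: Steel pump head block, 60 mm square, 35 mm high; bystander, leave alone.
Things that resemble listed ones, but are neither listed nor needed, are in the scene too. Leave any purple look-alike of the stand_red alone.

How it is judged:
On the way, in this order (a step that is already met when the one before it is completed fails the run):
1. the pin is drawn out and parked in the side notch, let go (x of pin in the frame of fixture between 0.07 and 0.082 m and y of pin in the frame of fixture between -0.08 and -0.045 m and z of pin in the frame of fixture between 0.055 and 0.062 m and angle between pin's own z axis and vertical below 0.15 rad and contact force between pin and the fingers below 0.1 N), for 0.2 s.
2. the red block, if present, is pressed flat on the face at the bore end with 5 to 14.5 N (face sunk about 3 to 12 mm) (y of block_red in the frame of fixture between 0.042 and 0.085 m and x of block_red in the frame of fixture between -0.018 and 0.018 m and angle between the y axis of block_red and the y axis of fixture, either way round below 0.25 rad and angle between block_red's own z axis and vertical below 0.12 rad and contact force between block_red and face between 5 and 14.5 N), for 0.2 s.
3. the red block, if present, is pressed flat on the face at mid-face with 5 to 14.5 N (face sunk about 3 to 12 mm) (y of block_red in the frame of fixture between -0.025 and 0.025 m and x of block_red in the frame of fixture between -0.018 and 0.018 m and angle between the y axis of block_red and the y axis of fixture, either way round below 0.25 rad and angle between block_red's own z axis and vertical below 0.12 rad and contact force between block_red and face between 5 and 14.5 N), for 0.2 s.
4. the red block, if present, is pressed flat on the face at the plain end with 5 to 14.5 N (face sunk about 3 to 12 mm) (y of block_red in the frame of fixture between -0.085 and -0.042 m and x of block_red in the frame of fixture between -0.018 and 0.018 m and angle between the y axis of block_red and the y axis of fixture, either way round below 0.25 rad and angle between block_red's own z axis and vertical below 0.12 rad and contact force between block_red and face between 5 and 14.5 N), for 0.2 s.
5. the yellow block, if present, is pressed flat on the face at the bore end with 5 to 14.5 N (face sunk about 3 to 12 mm) (y of block_yellow in the frame of fixture between 0.042 and 0.085 m and x of block_yellow in the frame of fixture between -0.018 and 0.018 m and angle between the y axis of block_yellow and the y axis of fixture, either way round below 0.25 rad and angle between block_yellow's own z axis and vertical below 0.12 rad and contact force between block_yellow and face between 5 and 14.5 N), for 0.2 s.
6. the yellow block, if present, is pressed flat on the face at mid-face with 5 to 14.5 N (face sunk about 3 to 12 mm) (y of block_yellow in the frame of fixture between -0.025 and 0.025 m and x of block_yellow in the frame of fixture between -0.018 and 0.018 m and angle between the y axis of block_yellow and the y axis of fixture, either way round below 0.25 rad and angle between block_yellow's own z axis and vertical below 0.12 rad and contact force between block_yellow and face between 5 and 14.5 N), for 0.2 s.
7. the yellow block, if present, is pressed flat on the face at the plain end with 5 to 14.5 N (face sunk about 3 to 12 mm) (y of block_yellow in the frame of fixture between -0.085 and -0.042 m and x of block_yellow in the frame of fixture between -0.018 and 0.018 m and angle between the y axis of block_yellow and the y axis of fixture, either way round below 0.25 rad and angle between block_yellow's own z axis and vertical below 0.12 rad and contact force between block_yellow and face between 5 and 14.5 N), for 0.2 s.
8. the green block, if present, is pressed flat on the face at the bore end with 5 to 14.5 N (face sunk about 3 to 12 mm) (y of block_green in the frame of fixture between 0.042 and 0.085 m and x of block_green in the frame of fixture between -0.018 and 0.018 m and angle between the y axis of block_green and the y axis of fixture, either way round below 0.25 rad and angle between block_green's own z axis and vertical below 0.12 rad and contact force between block_green and face between 5 and 14.5 N), for 0.2 s.
9. the green block, if present, is pressed flat on the face at mid-face with 5 to 14.5 N (face sunk about 3 to 12 mm) (y of block_green in the frame of fixture between -0.025 and 0.025 m and x of block_green in the frame of fixture between -0.018 and 0.018 m and angle between the y axis of block_green and the y axis of fixture, either way round below 0.25 rad and angle between block_green's own z axis and vertical below 0.12 rad and contact force between block_green and face between 5 and 14.5 N), for 0.2 s.
10. the green block, if present, is pressed flat on the face at the plain end with 5 to 14.5 N (face sunk about 3 to 12 mm) (y of block_green in the frame of fixture between -0.085 and -0.042 m and x of block_green in the frame of fixture between -0.018 and 0.018 m and angle between the y axis of block_green and the y axis of fixture, either way round below 0.25 rad and angle between block_green's own z axis and vertical below 0.12 rad and contact force between block_green and face between 5 and 14.5 N), for 0.2 s.
At the end, for the whole second after the job is handed in: The pin hangs upright (within 0.15 rad) in the side notch by its collar, within 6 mm of the notch's centre line; every block present hangs by its eye on the peg of its own colour, between the post and the tip bead, within 0.35 rad of upright and at rest (x of pin in the frame of fixture between 0.07 and 0.082 m and y of pin in the frame of fixture between -0.08 and -0.045 m and z of pin in the frame of fixture between 0.055 and 0.062 m and angle between pin's own z axis and vertical below 0.15 rad and linear speed of pin below 0.03 m/s and x of eye_red in the frame of stand_red between -0.079 and -0.01 m and y of eye_red in the frame of stand_red between -0.01 and 0.01 m and z of eye_red in the frame of stand_red between 0.151 and 0.164 m and angle between each of block_red, block_yellow, block_green's own z axis and vertical below 0.35 rad and linear speed of each of block_red, block_yellow, block_green below 0.05 m/s and x of eye_yellow in the frame of stand_yellow between -0.079 and -0.01 m and y of eye_yellow in the frame of stand_yellow between -0.01 and 0.01 m and z of eye_yellow in the frame of stand_yellow between 0.151 and 0.164 m and x of eye_green in the frame of stand_green between -0.079 and -0.01 m and y of eye_green in the frame of stand_green between -0.01 and 0.01 m and z of eye_green in the frame of stand_green between 0.151 and 0.164 m); the robot touches nothing.
It fails at once if a bystander is knocked out of place (25 mm) (distance of any of amber, jar, beaker, driver, spanner, pumphead from where it was at the start of the episode above 0.025 m).
It fails at once if the sprung face is pushed down to its stop (value of joint face above 0.0152 m).
It fails at once if a block is lifted off the face midway along it (or set down there) ((y of block_red in the frame of fixture between -0.03 and 0.03 m and x of block_red in the frame of fixture between -0.018 and 0.018 m and z of block_red in the frame of fixture between 0.064 and 0.085 m and contact force between block_red and face below 0.1 N) or (y of block_yellow in the frame of fixture between -0.03 and 0.03 m and x of block_yellow in the frame of fixture between -0.018 and 0.018 m and z of block_yellow in the frame of fixture between 0.064 and 0.085 m and contact force between block_yellow and face below 0.1 N) or (y of block_green in the frame of fixture between -0.03 and 0.03 m and x of block_green in the frame of fixture between -0.018 and 0.018 m and z of block_green in the frame of fixture between 0.064 and 0.085 m and contact force between block_green and face below 0.1 N)).
Of block_red, block_yellow, block_green only 2 to 3 are there at a start; the rules pass over those that are not, and their reading is None.
At some moment in a run one of block_red, block_yellow, block_green may be knocked a few centimetres aside while the robot is not near it.
It also fails if it takes over 210 s, if anything falls off the work surface, if the arm or the gripper's body presses on something with over 40 N, if the wrist force passes 120 N, or if a joint passes its speed limit or range.

## Working session

There is one attempt and no reset: what is moved stays moved. The work goes in short steps, Python scripts to look and compute and a tool call to move; the robot and the scene stay as the last step left them, time stands still between calls to the robot, and variables do not carry over. Pictures are saved under pics/ and viewed, at most 17 in all, crops included, and the job is handed in when it is done.

Besides the shell and the picture viewer there is one more tool, called after "Call:" as a command line: name --argument value ..., lists and objects as JSON in quotes. move_arm: Moves the arm, as the interface text tells. Shifts and turns lie within -1 to 1; 1 stands for 500 mm of shift or 2 rad of turn. Its arguments: {"type":"object","properties":{"deltas":{"type":"array"}},"required":["deltas"]}

```bash
mkdir -p pics; ls; cat > h.py <<'E'
import numpy as np, cv2
from scipy.spatial.transform import Rotation as R
from rig import r
def rot(q): return R.from_quat([q[1],q[2],q[3],q[0]]).as_matrix()
def cam(n,s=None):
    c=r.camera_model(n)
    if 'mount' in c:
        s=s or r.observe(); T=np.eye(4);T[:3,:3]=rot(s['tool_rot']);T[:3,3]=s['tool_pos']
        M=T@np.array(c['mount']); return c,M[:3,3],M[:3,:3]
    return c,np.array(c['xyz']),rot(c['orientation'])
def ray(C,u,v):
    c,p,A=C; d=A@np.array([(u-c['cx'])/c['fx'],(v-c['cy'])/c['fy'],1]); return p,d
def onz(C,u,v,z):
    p,d=ray(C,u,v); return p+d*(z-p[2])/d[2]
def proj(C,P):
    c,p,A=C; q=A.T@(np.array(P)-p); return np.array([c['cx']+c['fx']*q[0]/q[2],c['cy']+c['fy']*q[1]/q[2]])
def save(n,f): 
    im=r.grab_frame(n); cv2.imwrite('pics/'+f,im[...,::-1]); return im
E
python3 - <<'E'
from h import *
for n in ['scene','side','wrist']:
    save(n,n+'0.png'); c=cam(n); print(n,c[0]['fx'],c[1],c[2][:,2])
print(r.observe())
E
```

```text
pics
scene 412.67125068242086 [ 1.25905249 -0.67515794  1.08881086] [-0.50723628  0.48992713 -0.70900124]
side 446.8819488503492 [0.26092256 0.99479072 0.91445492] [ 0.2414984  -0.75983914 -0.60359175]
wrist 308.63806683813993 [ 0.3213909  -0.5124175   0.38417237] [-0.26432637 -0.11865246 -0.95710666]
{'time_s': 0.15, 'q': array([-1.25711946e+00,  3.59326574e-01,  1.51116202e+00,  2.26716556e-05,
        1.27248756e+00, -1.15112576e-01]), 'joint_vel': array([-0.00142731, -0.00147391, -0.00305304, -0.00160952, -0.00165929,
       -0.00027678]), 'tau': array([-2.65406061e-04, -5.15755320e+01, -2.71009040e+01,  6.74114353e-02,
        3.05375713e-02, -7.17499506e-05]), 'tool_pos': array([ 0.24929893, -0.54520163,  0.23001871]), 'tool_rot': array([-6.89417928e-04,  9.77105826e-01,  2.12752734e-01, -5.77861925e-05]), 'contact_force': array([ 0.82050132, -0.79071809, -0.4114872 ]), 'torque': array([-0.00186444,  0.02019125,  0.01568758]), 'grip_force': 0.0, 'opening': 0.0877128905903793}
```

View pics/scene0.png

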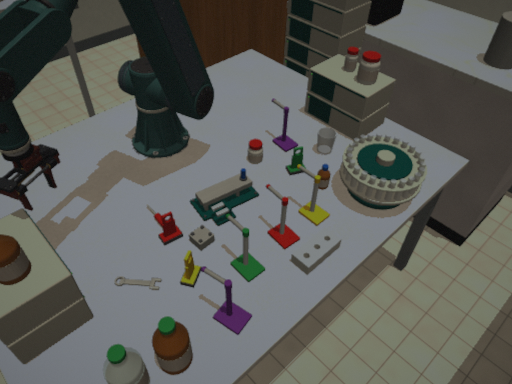

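View pics/side0.png

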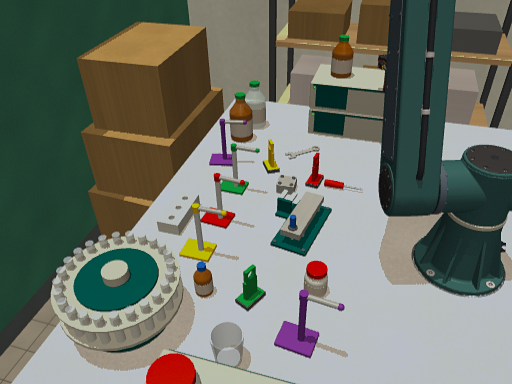

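Both fixed views show all three blocks (scene px: red 169,228; yellow 190,268; green 296,160), the coloured stands (red 284,222; yellow 315,200; green 246,254) and two purple decoys. The fixture is at 225,195, with the blue pin knob at 243,175.

```bash
cat >> h.py <<'E'
HS={'red':[(0,5),(175,180)],'yellow':[(22,32)],'green':[(50,75)],'blue':[(105,122)],'teal':[(80,100)]}
def mask(im,col,smin=130,vmin=50):
    h=cv2.cvtColor(im,cv2.COLOR_RGB2HSV); m=0
    for a,b in HS[col]: m=m|cv2.inRange(h,(a,smin,vmin),(b,255,255))
    return m
def comps(m,amin=15):
    n,l,st,ce=cv2.connectedComponentsWithStats(m)
    return l,[(i,st[i,4],ce[i].round(1),st[i,:4]) for i in range(1,n) if st[i,4]>=amin]
E
python3 - <<'E'
from h import *
for n in ['scene','side']:
    im=cv2.imread(f'pics/{n}0.png')[...,::-1].copy(); C=cam(n)
    for col in HS:
        l,cs=comps(mask(im,col,vmin=25 if col=='teal' else 50))
        for i,a,c,b in cs:
            print(n,col,a,c,b,onz(C,*c,0.03)[:2].round(3))
    x,y,w,h=(140,110,200,180) if n=='scene' else (170,130,200,180)
    cv2.imwrite(f'pics/{n}0c.png',cv2.resize(im[y:y+h,x:x+w,::-1],None,fx=3.3,fy=3.3,interpolation=cv2.INTER_CUBIC))
E
```

```text
scene red 78 [352.8  50.3] [348  46  11   9] [0.089 1.206]
scene red 173 [371.4  56. ] [363  51  18  11] [0.196 1.228]
scene red 113 [255.3 144.2] [249 139  13  11] [0.32  0.246]
scene red 41 [284.6 200.8] [282 197   6   9] [0.62  0.104]
scene red 414 [167.4 227. ] [155 212  27  30] [ 0.439 -0.269]
scene red 394 [283.6 236. ] [268 224  32  25] [ 0.726 -0.012]
scene yellow 38 [317.2 178.3] [315 175   6   8] [0.622 0.278]
scene yellow 332 [313.9 213.5] [299 202  30  23] [0.729 0.135]
scene yellow 306 [189.9 270.1] [181 251  19  34] [ 0.625 -0.316]
scene green 19 [297.2 154.6] [293 152   9   6] [0.48  0.324]
scene green 44 [292.4 168.7] [287 166  13   6] [0.523 0.249]
scene green 27 [245.4 230.9] [243 229   6   5] [ 0.626 -0.09 ]
scene green 440 [247.9 267.2] [231 254  34  27] [ 0.736 -0.18 ]
scene green 205 [166.3 324.7] [159 317  16  16] [ 0.722 -0.47 ]
scene green 233 [115.8 353. ] [108 345  17  17] [ 0.698 -0.611]
scene blue 25 [325. 167.] [323 165   5   5] [0.601 0.349]
scene blue 29 [242.9 173.1] [241 169   4  10] [0.414 0.093]
scene teal 1150 [384.5 162.4] [358 144  54  36] [0.74
[... 1207 characters left out ...]
21 180  28  14] [ 0.701 -0.131]
side green 552 [249.7 287.5] [237 265  27  42] [0.515 0.269]
side blue 74 [292.5 221. ] [290 215   6  13] [ 0.47  -0.015]
side blue 71 [200.9 266.2] [197 262   9  10] [0.665 0.235]
side teal 722 [333.   95.7] [313  84  69  25] [ 0.492 -0.92 ]
side teal 647 [331.2 122. ] [312 111  72  24] [ 0.459 -0.668]
side teal 271 [284.4 207.5] [276 198  21  21] [ 0.509 -0.071]
side teal 906 [303.  234.4] [271 206  61  50] [0.427 0.035]
side teal 15 [450.7 218.7] [445 214  13  11] [ 0.014 -0.154]
side teal 16 [500.1 233.8] [499 228   3  14] [-0.119 -0.122]
side teal 3376 [115.6 280.4] [ 74 248  84  63] [0.861 0.344]
side teal 95 [134.9 345.7] [108 335  50  17] [0.715 0.505]
```

View pics/scene0c.png

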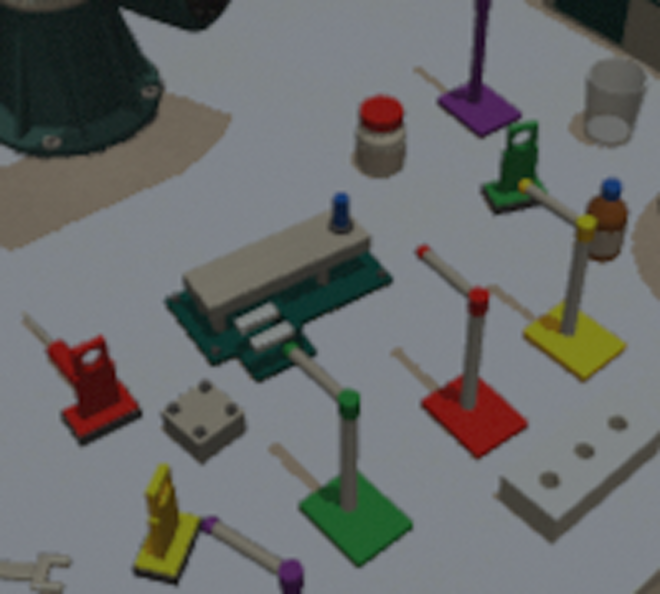

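The crop confirms the layout: face (pin at its +y end) with the notch bracket on the +x side, the red block beside the screwdriver, and the yellow block next to a purple peg tip. Next I'll get a wrist overview.

Call:
move_arm --deltas '[{"tx": 0.944,"ty": -0.766,"tz": -0.38,"rz": -0.571,"grip": -1},{"tx": 0.944,"ty": -0.766,"tz": -0.38,"rz": -0.571,"grip": -1},{"tx": 0.944,"ty": -0.766,"tz": -0.38,"rz": -0.571,"grip": -1},{"tx": 0.944,"ty": -0.766,"tz": -0.38,"rz": -0.571,"grip": -1},{"tx": 0.944,"ty": -0.766,"tz": -0.38,"rz": -0.571,"grip": -1},{"tx": 0.944,"ty": -0.766,"tz": -0.38,"rz": -0.571,"grip": -1},{"tx": 0.944,"ty": -0.766,"tz": -0.38,"rz": -0.571,"grip": -1},{"tx": 0.944,"ty": -0.766,"tz": -0.38,"rz": -0.571,"grip": -1},{"tx": 0.944,"ty": -0.766,"tz": -0.38,"rz": -0.571,"grip": -1},{"tx": 0.944,"ty": -0.766,"tz": -0.38,"rz": -0.571,"grip": -1}]'

```text
schema error: expected keys tx, ty, tz, rx, ry, rz, grip
```

Call:
move_arm --deltas '[{"tz": 0,"grip": -1},{"tz": 0,"grip": -1},{"tz": 0,"grip": -1},{"tz": 0,"grip": -1}]'

```text
schema error: expected keys tx, ty, tz, rx, ry, rz, grip
```

```bash
python3 - <<'E'
from h import *
s=r.observe(); print(s['q'],s['tool_pos'],s['tool_rot'],s['joint_vel'].max(),s['time_s'])
im=save('wrist','w1.png'); C=cam('wrist',s)
cv2.imwrite('pics/w1b.png',cv2.resize(im[...,::-1],(800,600),interpolation=cv2.INTER_CUBIC))
print(C[0]['mount'])
for col in HS:
    for i,a,c,b in comps(mask(im,col,vmin=25 if col=='teal' else 50),8)[1]: print(col,a,c,b,onz(C,*c,0.165)[:2].round(4),onz(C,*c,0.0)[:2].round(3))
E
```

```text
[-1.25711946e+00  3.59326574e-01  1.51116202e+00  2.26716556e-05
  1.27248756e+00 -1.15112576e-01] [ 0.24929893 -0.54520163  0.23001871] [-6.89417928e-04  9.77105826e-01  2.12752734e-01 -5.77861925e-05] -0.0002767790723887685 0.15
[[-1.00988016e-03 -9.57055826e-01 -2.89901925e-01  7.92239386e-02]
 [ 9.99999411e-01 -8.51243434e-04 -6.73303816e-04 -5.44575197e-05]
 [ 3.97612229e-04 -2.89902435e-01  9.57056122e-01 -1.54139429e-01]
 [ 0.00000000e+00  0.00000000e+00  0.00000000e+00  1.00000000e+00]]
red 8 [157.1 239.6] [155 238   5   4] [ 0.1873 -0.4872] [ 0.086 -0.468]
red 10 [368.5 245.9] [365 244   7   5] [ 0.2515 -0.6408] [ 0.199 -0.738]
red 9 [377.7 254.3] [375 252   6   6] [ 0.2481 -0.6513] [ 0.193 -0.756]
yellow 12 [444.8 316.2] [443 313   5   7] [ 0.2208 -0.7338] [ 0.145 -0.9  ]
teal 1440 [380.1  50. ] [314   0 104 190] [ 0.3782 -0.5749] [ 0.421 -0.622]
teal 2909 [432.4  79.5] [357   0 143 230] [ 0.377  -0.6164] [ 0.419 -0.695]
```

View pics/w1b.png

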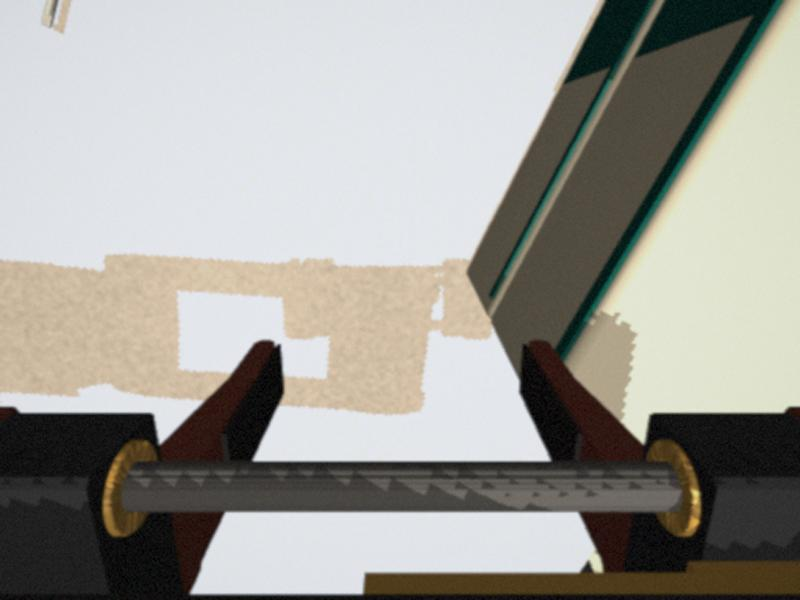

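The wrist picture shows only the empty bench and a box, because the move was refused. Every key is needed in each row.

Call:
move_arm --deltas '[{"tx": 0.883,"ty": -0.728,"tz": -0.44,"rx": 0,"ry": 0,"rz": 0.215,"grip": -1},{"tx": 0.883,"ty": -0.728,"tz": -0.44,"rx": 0,"ry": 0,"rz": 0.215,"grip": -1},{"tx": 0.883,"ty": -0.728,"tz": -0.44,"rx": 0,"ry": 0,"rz": 0.215,"grip": -1},{"tx": 0.883,"ty": -0.728,"tz": -0.44,"rx": 0,"ry": 0,"rz": 0.215,"grip": -1},{"tx": 0.883,"ty": -0.728,"tz": -0.44,"rx": 0,"ry": 0,"rz": 0.215,"grip": -1},{"tx": 0.883,"ty": -0.728,"tz": -0.44,"rx": 0,"ry": 0,"rz": 0.215,"grip": -1},{"tx": 0.883,"ty": -0.728,"tz": -0.44,"rx": 0,"ry": 0,"rz": 0.215,"grip": -1},{"tx": 0.883,"ty": -0.728,"tz": -0.44,"rx": 0,"ry": 0,"rz": 0.215,"grip": -1},{"tx": 0.883,"ty": -0.728,"tz": -0.44,"rx": 0,"ry": 0,"rz": 0.215,"grip": -1},{"tx": 0.883,"ty": -0.728,"tz": -0.44,"rx": 0,"ry": 0,"rz": 0.215,"grip": -1}]'

```text
time_s: 1.45
tool_pos: [0.5002, -0.0288, 0.4516]
tool_rot: [-0.0, 1.0, -0.0, 0.0]
contact_force: [0.5, -0.4, -0.6]
opening: 0.088
grip_force: 0.0
```

Call:
move_arm --deltas '[{"tx": 0,"ty": 0,"tz": 0,"rx": 0,"ry": 0,"rz": 0,"grip": -1},{"tx": 0,"ty": 0,"tz": 0,"rx": 0,"ry": 0,"rz": 0,"grip": -1},{"tx": 0,"ty": 0,"tz": 0,"rx": 0,"ry": 0,"rz": 0,"grip": -1}]'

```text
time_s: 1.82
tool_pos: [0.4989, -0.0321, 0.4499]
tool_rot: [-0.0, 1.0, -0.001, -0.001]
contact_force: [-0.1, -0.4, 0.5]
opening: 0.0876
grip_force: 0.0
```

```bash
python3 - <<'E'
from h import *
s=r.observe(); print(s['q'],s['tool_pos'],s['tool_rot'],abs(s['joint_vel']).max(),s['time_s'])
im=save('wrist','w1.png'); C=cam('wrist',s)
cv2.imwrite('pics/w1b.png',cv2.resize(im[...,::-1],(800,600),interpolation=cv2.INTER_CUBIC))
for col in HS:
    for i,a,c,b in comps(mask(im,col,vmin=25 if col=='teal' else 50),8)[1]: print(col,a,c,b,onz(C,*c,0.165)[:2].round(4),onz(C,*c,0.0)[:2].round(3))
E
```

```text
[-2.02312416e-01  8.34040369e-02  1.35101131e+00 -3.11336862e-04
  1.70874199e+00  1.37131023e+00] [ 0.49887576 -0.03211172  0.44992571] [-5.01222162e-06  9.99998653e-01 -1.43444502e-03 -7.97380708e-04] 0.007520985450255448 1.825
red 161 [216.3  18. ] [214   0   6  38] [0.667  0.0188] [0.7   0.038]
red 849 [242.5  21. ] [228   0  27  41] [ 0.6634 -0.0145] [ 0.695 -0.008]
red 81 [221.7  58.5] [217  54  10  10] [0.6189 0.0137] [0.634 0.031]
red 844 [383.7 157.8] [361 144  52  28] [ 0.4843 -0.216 ] [ 0.449 -0.285]
red 365 [370.4 189.7] [363 175  16  32] [ 0.4358 -0.2017] [ 0.382 -0.265]
red 661 [126.8 215.2] [112 202  30  28] [0.3961 0.1675] [0.328 0.243]
yellow 730 [156.9  16. ] [134   0  35  39] [0.6696 0.0945] [0.704 0.142]
yellow 404 [136.3  25.7] [127  10  22  28] [0.6585 0.1221] [0.689 0.18 ]
yellow 889 [422.9  59.7] [396  42  65  41] [ 0.6164 -0.2525] [ 0.631 -0.335]
yellow 66 [111.2  56.1] [107  52  10   9] [0.6224 0.1594] [0.639 0.232]
yellow 12 [445.2 315.7] [443 313   6   5] [ 0.2091 -0.3529] [ 0.07  -0.473]
yellow 11 [ 66.4 316.8] [ 65 314   5   6] [0.2092 0.2946] [0.07  0.4
[... 313 characters left out ...]
 [ 83.  127.8] [ 50 111  61  32] [0.529  0.2124] [0.51  0.304]
blue 209 [45.  49.9] [37 43 18 15] [0.6303 0.2453] [0.65 0.35]
blue 109 [207.6 163.9] [202 158  12  13] [0.4762 0.0395] [0.438 0.067]
teal 1970 [260.1 138.1] [199 113 117  47] [ 0.5135 -0.037 ] [ 0.489 -0.039]
teal 8 [197.  159.5] [197 156   1   8] [0.4828 0.0546] [0.447 0.087]
teal 197 [247.8 184.9] [200 177  99  17] [ 0.444  -0.0186] [ 0.393 -0.013]
teal 8 [219.  355.2] [217 354   5   4] [0.1257 0.0368] [-0.044  0.063]
teal 8 [247. 361.] [245 359   6   5] [ 0.1124 -0.0131] [-0.063 -0.006]
teal 9 [209.6 363.3] [208 361   5   6] [0.1074 0.0545] [-0.07   0.087]
teal 8 [214.9 374.4] [213 373   5   4] [0.0815 0.046 ] [-0.105  0.076]
```

View pics/w1b.png

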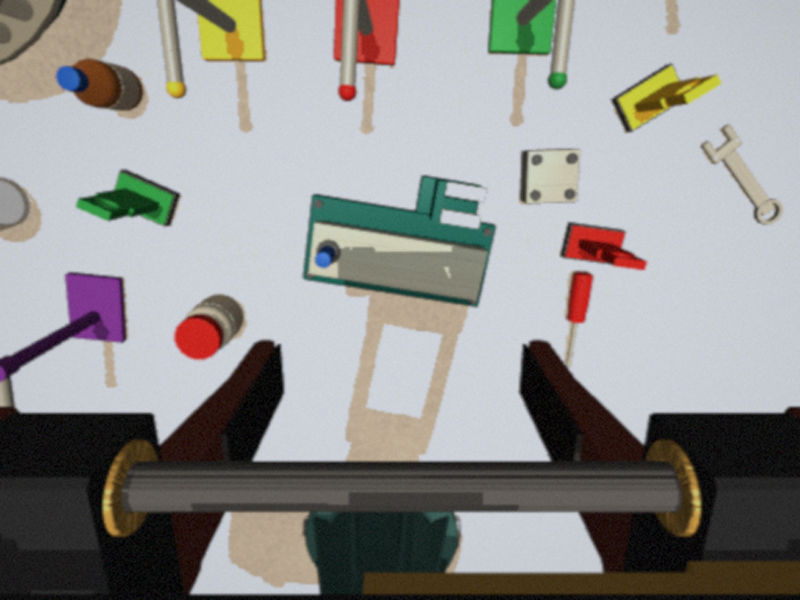

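The wrist overview shows (800-px scale) the knob at 325,257, prongs at 463,190–220, and peg tips yellow 175,89, red 347,92 and green 557,80. The blocks are green 130,200, red 605,245 and yellow 660,95. I'll move closer over the fixture.

Call:
move_arm --deltas '[{"tx": -0.14,"ty": -0.03,"tz": 0.4,"rx": 0,"ry": 0,"rz": 0,"grip": -1},{"tx": -0.14,"ty": -0.03,"tz": 0.4,"rx": 0,"ry": 0,"rz": 0,"grip": -1},{"tx": -0.14,"ty": -0.03,"tz": 0.4,"rx": 0,"ry": 0,"rz": 0,"grip": -1},{"tx": -0.14,"ty": -0.03,"tz": 0.4,"rx": 0,"ry": 0,"rz": 0,"grip": -1},{"tx": -0.14,"ty": -0.03,"tz": 0.4,"rx": 0,"ry": 0,"rz": 0,"grip": -1},{"tx": -0.14,"ty": -0.03,"tz": 0.4,"rx": 0,"ry": 0,"rz": 0,"grip": -1},{"tx": -0.14,"ty": -0.03,"tz": 0.4,"rx": 0,"ry": 0,"rz": 0,"grip": -1},{"tx": -0.14,"ty": -0.03,"tz": 0.4,"rx": 0,"ry": 0,"rz": 0,"grip": -1}]'

```text
time_s: 2.88
tool_pos: [0.4307, -0.0162, 0.2516]
tool_rot: [0.0, 1.0, -0.001, 0.001]
contact_force: [-0.0, 0.2, -0.4]
opening: 0.0876
grip_force: 0.0
```

```bash
python3 - <<'E'
from h import *
s=r.observe(); print(s['tool_pos'],s['tool_rot'],abs(s['joint_vel']).max(),s['time_s'])
im=save('wrist','w2.png'); C=cam('wrist',s)
cv2.imwrite('pics/w2b.png',cv2.resize(im[20:320,100:450,::-1],None,fx=2,fy=2,interpolation=cv2.INTER_CUBIC))
for col in ['blue','teal']:
    l,cs=comps(mask(im,col,80,15),30)
    for i,a,c,b in cs:
        print(col,a,c,b,onz(C,*c,0.106)[:2].round(4))
        if a>800:
            ct=max(cv2.findContours((l==i).astype(np.uint8),cv2.RETR_EXTERNAL,2)[0],key=cv2.contourArea)
            ap=cv2.approxPolyDP(ct,3,True)[:,0]; print([(tuple(p),*onz(C,*p,.012)[:2].round(4)) for p in ap])
E
```

```text
[ 0.43070696 -0.01624082  0.25164405] [ 1.59788644e-04  9.99999231e-01 -6.76577186e-04  1.02713414e-03] 0.009825104302984795 2.875
blue 356 [190.3 143.7] [179 133  23  22] [0.4611 0.0484]
teal 5312 [279.  104.7] [179  65 182  73] [ 0.4978 -0.0375]
[((np.int32(360), np.int32(121)), np.float64(0.4741), np.float64(-0.1461)), ((np.int32(356), np.int32(116)), np.float64(0.4802), np.float64(-0.1405)), ((np.int32(310), np.int32(110)), np.float64(0.4876), np.float64(-0.0827)), ((np.int32(314), np.int32(95)), np.float64(0.5055), np.float64(-0.0867)), ((np.int32(343), np.int32(100)), np.float64(0.4995), np.float64(-0.1227)), ((np.int32(346), np.int32(87)), np.float64(0.5148), np.float64(-0.1252)), ((np.int32(317), np.int32(82)), np.float64(0.5207), np.float64(-0.0896)), ((np.int32(318), np.int32(66)), np.float64(0.5388), np.float64(-0.0898)), ((np.int32(290), np.int32(68)), np.float64(0.5367), np.float64(-0.0564)), ((np.int32(283), np.int32(103)), np.float64(0.4961), np.float64(-0.0489)), ((np.int32(181), np.int32(87)), np.float64(0.5153), np.float64(0.0756)), ((np.int32(179), np.int32(110)), 
[... 1229 characters left out ...]
.float64(0.1027), np.float64(0.0657)), ((np.int32(186), np.int32(380)), np.float64(0.0552), np.float64(0.101)), ((np.int32(199), np.int32(381)), np.float64(0.053), np.float64(0.0797)), ((np.int32(193), np.int32(375)), np.float64(0.0657), np.float64(0.0888)), ((np.int32(198), np.int32(363)), np.float64(0.0906), np.float64(0.0792)), ((np.int32(210), np.int32(370)), np.float64(0.0761), np.float64(0.0605)), ((np.int32(205), np.int32(380)), np.float64(0.0551), np.float64(0.0697)), ((np.int32(212), np.int32(381)), np.float64(0.053), np.float64(0.0583)), ((np.int32(230), np.int32(380)), np.float64(0.055), np.float64(0.0285)), ((np.int32(234), np.int32(364)), np.float64(0.0884), np.float64(0.0212))]
```

View pics/w2b.png

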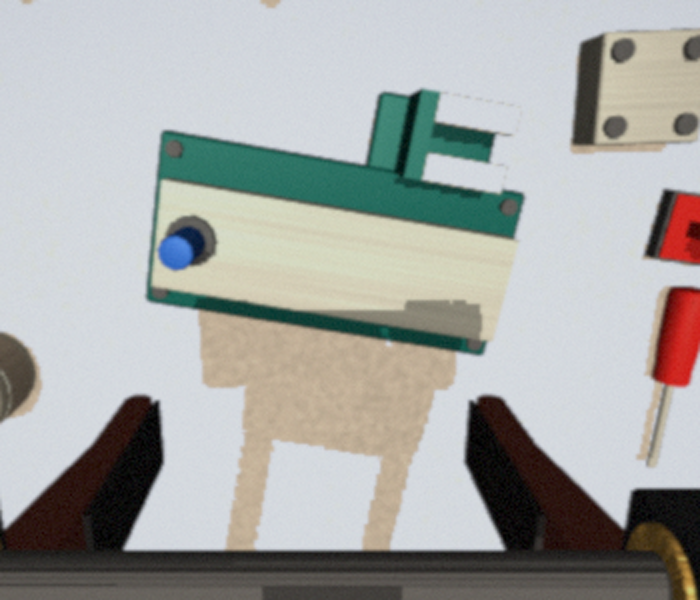

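The view (700×600 crop) shows the fixture clearly: face corners 160,180 / 518,239 / 495,342 / 150,287, prongs at 423–521,92–194, knob top at 176,252. I'll fit the fixture pose.

```bash
cat > fit.py <<'E'
from h import *
def fit2(W,F):
    W,F=np.array(W),np.array(F); a=W-W.mean(0); b=F-F.mean(0)
    th=np.arctan2((b[:,0]*a[:,1]-b[:,1]*a[:,0]).sum(),(a*b).sum())
    A=np.array([[np.cos(th),-np.sin(th)],[np.sin(th),np.cos(th)]]); t=W.mean(0)-A@F.mean(0)
    return th,t,W-(F@A.T+t)
E
python3 - <<'E'
from fit import *
s=r.observe(); C=cam('wrist',s)
pts=[((162,131),.012,(55,115)),((524,194),.012,(55,-115)),((483,353),.012,(-55,-115)),((147,300),.012,(-55,115)),
((160,180),.062,(30,100)),((518,239),.062,(30,-100)),((495,342),.062,(-30,-100)),((150,287),.062,(-30,100)),
((439,92),.058,(99,-40.5)),((521,105),.058,(99,-84.5)),((513,135),.058,(84,-84.5)),((433,122),.058,(84,-40.5)),
((428,153),.058,(68,-40.5)),((509,166),.058,(68,-84.5)),((502,194),.058,(53,-84.5)),((423,180),.058,(53,-40.5)),((176,252),.106,(0,80))]
W=[onz(C,p[0]/2+100,p[1]/2+20,z)[:2] for p,z,f in pts]; F=[np.array(f)/1000 for *_,f in pts]
th,t,res=fit2(W,F); print(np.degrees(th),t,(res*1000).round(1).tolist())
# block/stand estimates from other cams for later: collars
for P in [(.0),]: pass
E
```

```text
-9.50833991295016 [ 0.44441078 -0.0272552 ] [[-1.1, -1.5], [-1.1, 1.9], [2.5, 1.3], [1.7, -2.1], [-0.1, 0.4], [0.5, 0.7], [-0.6, -1.4], [-0.3, 0.6], [-0.4, 1.0], [0.3, 0.5], [-0.0, 0.9], [-0.6, 0.8], [-0.7, 0.0], [-0.4, -1.0], [-0.5, -1.0], [-0.2, -0.4], [0.9, -0.7]]
```

Call:
move_arm --deltas '[{"tx": 0.057,"ty": -0.136,"tz": 0.14,"rx": 0,"ry": 0,"rz": 0.083,"grip": -1},{"tx": 0.057,"ty": -0.136,"tz": 0.14,"rx": 0,"ry": 0,"rz": 0.083,"grip": -1},{"tx": 0.057,"ty": -0.136,"tz": 0.14,"rx": 0,"ry": 0,"rz": 0.083,"grip": -1},{"tx": 0.057,"ty": -0.136,"tz": 0.14,"rx": 0,"ry": 0,"rz": 0.083,"grip": -1},{"tx": 0.057,"ty": -0.136,"tz": 0.14,"rx": 0,"ry": 0,"rz": 0.083,"grip": -1},{"tx": 0.057,"ty": -0.136,"tz": 0.14,"rx": 0,"ry": 0,"rz": 0.083,"grip": -1}]'

```text
time_s: 3.68
tool_pos: [0.4587, 0.0514, 0.1816]
tool_rot: [-0.0, 0.996, -0.084, 0.001]
contact_force: [-1.4, 0.5, 0.1]
opening: 0.0874
grip_force: 0.0
```

```bash
cat > st.py <<'E'
from h import *
import sys
TH=np.radians(-9.508); T0=np.array([0.44441,-0.02726])
def fx(P):
    d=np.array(P[:2])-T0; return np.array([np.cos(TH)*d[0]+np.sin(TH)*d[1],-np.sin(TH)*d[0]+np.cos(TH)*d[1]])
def yaw(s): return np.degrees(np.arctan2(rot(s['tool_rot'])[1,0],rot(s['tool_rot'])[0,0]))
if __name__=='__main__':
    s=r.observe(); print('t',s['time_s'],'pos',s['tool_pos'].round(4),'yaw',yaw(s).round(2),'fix',(fx(s['tool_pos'])*1000).round(1),'F',s['contact_force'].round(2),'open',round(s['opening'],4),'q',s['q'].round(2))
E
python3 st.py
```

```text
t 3.675 pos [0.4587 0.0514 0.1816] yaw -9.63 fix [ 1.1 79.9] F [-1.44  0.48  0.15] open 0.0874 q [-0.04  0.22  1.86 -0.    1.06  1.7 ]
```

Call:
move_arm --deltas '[{"tx": 0,"ty": 0,"tz": 0.1,"rx": 0,"ry": 0,"rz": 0,"grip": -1},{"tx": 0,"ty": 0,"tz": 0.2,"rx": 0,"ry": 0,"rz": 0,"grip": -1},{"tx": 0,"ty": 0,"tz": 0.2,"rx": 0,"ry": 0,"rz": 0,"grip": -1},{"tx": 0,"ty": 0,"tz": 0.2,"rx": 0,"ry": 0,"rz": 0,"grip": 1},{"tx": 0,"ty": 0,"tz": 0.2,"rx": 0,"ry": 0,"rz": 0,"grip": 1},{"tx": 0,"ty": 0,"tz": 0.2,"rx": 0,"ry": 0,"rz": 0,"grip": 1},{"tx": 0,"ty": 0,"tz": 0.2,"rx": 0,"ry": 0,"rz": 0,"grip": 1},{"tx": 0,"ty": 0,"tz": 0.2,"rx": 0,"ry": 0,"rz": 0,"grip": 1},{"tx": 0,"ty": 0,"tz": 0.2,"rx": 0,"ry": 0,"rz": 0,"grip": 1},{"tx": 0,"ty": 0,"tz": 0.2,"rx": 0,"ry": 0,"rz": 0,"grip": 1}]'

```text
time_s: 4.92
tool_pos: [0.4581, 0.052, 0.0806]
tool_rot: [-0.0, 0.997, -0.083, -0.0]
contact_force: [0.2, 0.2, 0.3]
opening: 0.0211
grip_force: 0.0
```

```bash
python3 st.py
```

```text
t 4.925 pos [0.4581 0.052  0.0806] yaw -9.58 fix [ 0.5 80.5] F [0.16 0.2  0.33] open 0.0211 q [-0.04  0.37  1.97  0.    0.8   1.7 ]
```

Call:
move_arm --deltas '[{"tx": 0,"ty": 0,"tz": 0,"rx": 0,"ry": 0,"rz": 0,"grip": 1},{"tx": 0,"ty": 0,"tz": 0,"rx": 0,"ry": 0,"rz": 0,"grip": 1},{"tx": 0,"ty": 0,"tz": 0,"rx": 0,"ry": 0,"rz": 0,"grip": 1},{"tx": 0,"ty": 0,"tz": -0.04,"rx": 0,"ry": 0,"rz": 0,"grip": 1},{"tx": 0,"ty": 0,"tz": -0.08,"rx": 0,"ry": 0,"rz": 0,"grip": 1},{"tx": 0,"ty": 0,"tz": -0.14,"rx": 0,"ry": 0,"rz": 0,"grip": 1},{"tx": 0,"ty": 0,"tz": -0.16,"rx": 0,"ry": 0,"rz": 0,"grip": 1},{"tx": 0,"ty": 0,"tz": -0.16,"rx": 0,"ry": 0,"rz": 0,"grip": 1}]'

```text
time_s: 5.92
tool_pos: [0.4585, 0.052, 0.1609]
tool_rot: [-0.0, 0.997, -0.084, 0.001]
contact_force: [-0.5, -0.3, -1.7]
opening: 0.0176
grip_force: 30.0
```

Call:
move_arm --deltas '[{"tx": 0.05,"ty": 0.1,"tz": 0,"rx": 0,"ry": 0,"rz": 0,"grip": 1},{"tx": 0.1,"ty": 0.19,"tz": 0,"rx": 0,"ry": 0,"rz": 0,"grip": 1},{"tx": 0.152,"ty": 0.285,"tz": 0,"rx": 0,"ry": 0,"rz": 0,"grip": 1},{"tx": 0.152,"ty": 0.285,"tz": 0,"rx": 0,"ry": 0,"rz": 0,"grip": 1},{"tx": 0.152,"ty": 0.285,"tz": 0,"rx": 0,"ry": 0,"rz": 0,"grip": 1},{"tx": 0.152,"ty": 0.285,"tz": 0,"rx": 0,"ry": 0,"rz": 0,"grip": 1},{"tx": 0.152,"ty": 0.285,"tz": 0,"rx": 0,"ry": 0,"rz": 0,"grip": 1}]'

```text
time_s: 6.8
tool_pos: [0.5089, -0.0999, 0.1605]
tool_rot: [-0.0, 0.997, -0.083, -0.0]
contact_force: [-0.7, 0.9, -0.7]
opening: 0.0175
grip_force: 30.0
```

```bash
python3 st.py; python3 - <<'E'
from h import *
im=save('wrist','w3.png'); cv2.imwrite('pics/w3b.png',cv2.resize(im[60:300,140:400,::-1],None,fx=2.5,fy=2.5,interpolation=cv2.INTER_CUBIC))
E
```

```text
t 6.8 pos [ 0.5089 -0.0999  0.1605] yaw -9.49 fix [ 75.6 -61. ] F [-0.74  0.92 -0.73] open 0.0175 q [-0.33  0.32  1.77  0.    1.05  1.41]
```

View pics/w3b.png

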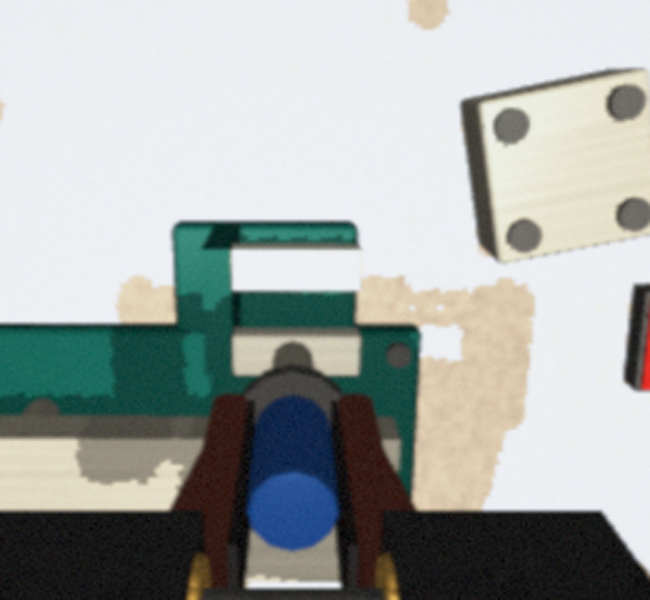

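The crop shows the pin held above the notch. The slot lies between row 291 (outer prong) and row 330 (inner prong), and the collar's far rim is at 293,367. I'll check alignment numerically.

```bash
python3 - <<'E'
from st import *
C=cam('wrist'); f=lambda u,v,z:(fx(onz(C,u/2.5+140,v/2.5+60,z))*1000).round(1)
print('slot',f(293,291,.058),f(293,330,.058),'prong outer',f(293,245,.058),f(293,376,.058),'ends',f(232,270,.058),f(361,270,.058))
print('collar far top',f(293,367,.148),'bottom',f(293,367,.142),'knob top',f(293,511,.186))
E
```

```text
slot [ 84.6 -61.7] [ 70.4 -61.7] prong outer [100.7 -61.7] [ 53.1 -61.7] ends [ 92.  -40.9] [ 92. -85.]
collar far top [ 91.1 -61.6] bottom [ 88.8 -61.6] knob top [ 76.6 -61.6]
```

Call:
move_arm --deltas '[{"tx": 0,"ty": 0,"tz": 0.06,"rx": 0,"ry": 0,"rz": 0,"grip": 1},{"tx": 0,"ty": 0,"tz": 0.09,"rx": 0,"ry": 0,"rz": 0,"grip": 1},{"tx": 0,"ty": 0,"tz": 0.11,"rx": 0,"ry": 0,"rz": 0,"grip": 1},{"tx": 0,"ty": 0,"tz": 0.13,"rx": 0,"ry": 0,"rz": 0,"grip": 1},{"tx": 0,"ty": 0,"tz": 0.15,"rx": 0,"ry": 0,"rz": 0,"grip": 1},{"tx": 0,"ty": 0,"tz": 0.167,"rx": 0,"ry": 0,"rz": 0,"grip": 1},{"tx": 0,"ty": 0,"tz": 0.167,"rx": 0,"ry": 0,"rz": 0,"grip": 1},{"tx": 0,"ty": 0,"tz": 0.167,"rx": 0,"ry": 0,"rz": 0,"grip": 1}]'

```text
time_s: 7.85
tool_pos: [0.5095, -0.1012, 0.0772]
tool_rot: [-0.0, 0.997, -0.084, -0.0]
contact_force: [0.9, 0.7, 0.3]
opening: 0.0174
grip_force: 30.0
```

```bash
python3 st.py
```

```text
t 7.85 pos [ 0.5095 -0.1012  0.0772] yaw -9.58 fix [ 76.4 -62.1] F [0.91 0.67 0.28] open 0.0174 q [-0.33  0.44  1.84  0.    0.86  1.41]
```

Call:
move_arm --deltas '[{"tx": 0,"ty": 0,"tz": 0,"rx": 0,"ry": 0,"rz": 0,"grip": -1},{"tx": 0,"ty": 0,"tz": 0,"rx": 0,"ry": 0,"rz": 0,"grip": -1},{"tx": 0,"ty": 0,"tz": 0,"rx": 0,"ry": 0,"rz": 0,"grip": -1},{"tx": 0,"ty": 0,"tz": 0,"rx": 0,"ry": 0,"rz": 0,"grip": -1},{"tx": 0,"ty": 0,"tz": 0,"rx": 0,"ry": 0,"rz": 0,"grip": -1},{"tx": 0,"ty": 0,"tz": -0.1,"rx": 0,"ry": 0,"rz": 0,"grip": -1},{"tx": 0,"ty": 0,"tz": -0.2,"rx": 0,"ry": 0,"rz": 0,"grip": -1},{"tx": 0,"ty": 0,"tz": -0.3,"rx": 0,"ry": 0,"rz": 0,"grip": -1},{"tx": 0,"ty": 0,"tz": -0.3,"rx": 0,"ry": 0,"rz": 0,"grip": -1}]'

```text
time_s: 8.98
tool_pos: [0.5123, -0.1021, 0.2313]
tool_rot: [0.001, 0.997, -0.083, 0.004]
contact_force: [0.3, -0.2, -1.0]
opening: 0.0875
grip_force: 0.0
```

Call:
move_arm --deltas '[{"tx": 0.105,"ty": -0.22,"tz": -0.446,"rx": 0,"ry": 0,"rz": 0,"grip": -1},{"tx": 0.105,"ty": -0.22,"tz": -0.446,"rx": 0,"ry": 0,"rz": 0,"grip": -1},{"tx": 0.105,"ty": -0.22,"tz": -0.446,"rx": 0,"ry": 0,"rz": 0,"grip": -1},{"tx": 0.105,"ty": -0.22,"tz": -0.446,"rx": 0,"ry": 0,"rz": 0,"grip": -1},{"tx": 0.105,"ty": -0.22,"tz": -0.446,"rx": 0,"ry": 0,"rz": 0,"grip": -1},{"tx": 0.105,"ty": -0.22,"tz": -0.446,"rx": 0,"ry": 0,"rz": 0,"grip": -1},{"tx": 0.105,"ty": -0.22,"tz": -0.446,"rx": 0,"ry": 0,"rz": 0,"grip": -1},{"tx": 0.105,"ty": -0.22,"tz": -0.446,"rx": 0,"ry": 0,"rz": 0,"grip": -1}]'

```text
time_s: 9.98
tool_pos: [0.5787, -0.0019, 0.4484]
tool_rot: [-0.0, 0.996, -0.084, -0.002]
contact_force: [-0.6, -0.4, -0.2]
opening: 0.0876
grip_force: 0.0
```

```bash
python3 st.py; python3 - <<'E'
from st import *
s=r.observe(); im=save('wrist','w4.png'); C=cam('wrist',s)
cv2.imwrite('pics/w4b.png',cv2.resize(im[:,:,::-1],(800,600),interpolation=cv2.INTER_CUBIC))
for col in ['red','yellow','green','blue']:
    for i,a,c,b in comps(mask(im,col),12)[1]:
        if c[1]<250: print(col,a,c,b,'z165',onz(C,*c,0.165)[:2].round(4),'z106',onz(C,*c,0.106)[:2].round(4),fx(onz(C,*c,0.102)).round(4))
E
```

```text
t 9.975 pos [ 0.5787 -0.0019  0.4484] yaw -9.63 fix [128.2  47.2] F [-0.58 -0.42 -0.18] open 0.0876 q [-0.12  0.21  1.2   0.    1.73  1.62]
red 1744 [240.3  59.4] [219  34  42  56] z165 [ 6.987e-01 -6.000e-04] z106 [0.7043 0.0014] [0.252  0.0714]
red 65 [240.8 122.2] [236 119  10   8] z165 [0.6185 0.0137] z106 [0.6132 0.0176] [0.1587 0.0723]
red 927 [407.9 175.7] [384 163  55  28] z165 [ 0.5011 -0.2141] z106 [ 0.48   -0.2409] [ 0.0693 -0.2069]
red 357 [397.4 205.7] [392 191  12  32] z165 [ 0.4562 -0.1972] z106 [ 0.429  -0.2217] [ 0.0154 -0.1963]
yellow 1351 [160.2  68.4] [134  47  48  53] z165 [0.7057 0.1063] z106 [0.7123 0.1228] [0.2396 0.1934]
yellow 561 [421.4  77.4] [404  58  38  42] z165 [ 0.6359 -0.2356] z106 [ 0.633  -0.2653] [ 0.2254 -0.2056]
yellow 187 [457.   76.5] [446  67  23  20] z165 [ 0.629  -0.2826] z106 [ 0.6252 -0.3186] [ 0.2266 -0.2599]
yellow 201 [123.1  77.7] [115  71  19  15] z165 [0.7027 0.1584] z106 [0.7089 0.1818] [0.2264 0.2515]
yellow 125 [441.4  78.9] [430  71  24  18] z165 [ 0.6294 -0.262 ] z106 [ 0.6257 -0.2953] [ 0.2232 -0.2366]
yellow 282 [152.   93.5] [142  85  23  18] z165 [0.6766 0.1256] z106 [0.6792 0.1446] [0.2031 0.2096]
yellow 55 [139.4 137.4] [135 134   9   8] z165 [0.6218 0.1591] z106 [0.617  0.1826] [0.135 0.237]
green 1783 [334.1  38. ] [315   9  41  59] z165 [ 0.7036 -0.125 ] z106 [ 0.7099 -0.1397] [ 0.281 -0.068]
green 202 [366.5  27.7] [357  20  18  16] z165 [ 0.7087 -0.1671] z106 [ 0.7156 -0.1875] [ 0.2947 -0.1145]
green 59 [367.7  93.7] [363  90  10   8] z165 [ 0.627  -0.1634] z106 [ 0.6229 -0.1833] [ 0.2017 -0.1258]
green 905 [116.9 194.1] [ 90 178  51  34] z165 [0.5455 0.2158] z106 [0.5304 0.2471] [0.0381 0.2867]
blue 169 [ 75.4 134.6] [ 68 129  16  13] z165 [0.6408 0.2471] z106 [0.6386 0.2825] [0.1398 0.3399]
blue 112 [319.9 169.1] [314 163  13  13] z165 [ 0.5327 -0.0878] z106 [ 0.5159 -0.0975] [ 0.0811 -0.0583]
```

View pics/w4b.png

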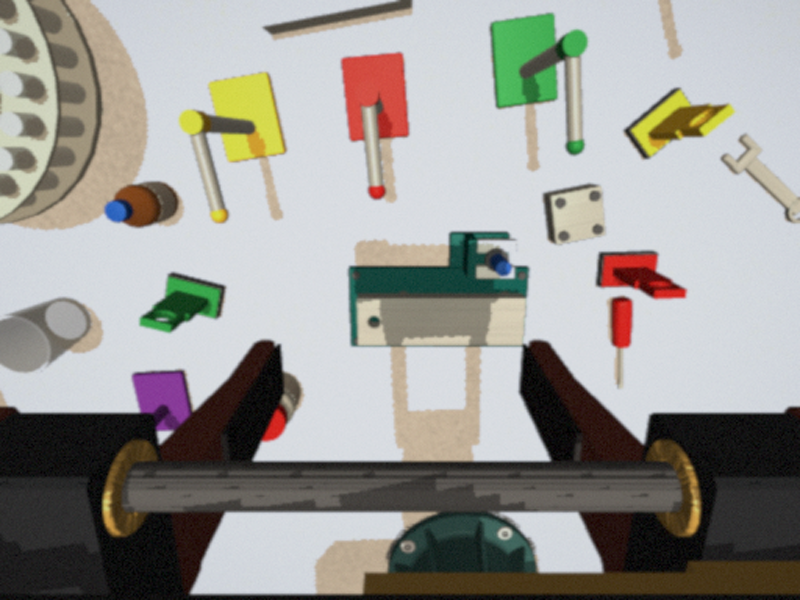

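The pin hangs in the side notch (knob at 503,265), the bore is empty at 374,322, and all stands and blocks are visible with posts. Now I'll compute stand axes and block poses.

```bash
python3 - <<'E'
from st import *
s=r.observe(); C=cam('wrist',s); k=.64
f=lambda u,v,z: onz(C,u*k,v*k,z)[:2]
tip={'red':(240.8,122.2),'yellow':(139.4,137.4),'green':(367.7,93.7)}
col={'red':(371/1.5625,98/1.5625),'yellow':(123.1,77.7),'green':(366.5,27.7)}
base={'red':[(342,58),(402,53),(408,136),(349,141)],'yellow':[(209,83),(269,73),(285,152),(228,162)],'green':[(490,23),(553,14),(557,98),(497,108)]}
for n in tip:
    a=onz(C,*tip[n],.165)[:2]; b=onz(C,*col[n],.168)[:2]; d=b-a
    B=np.array([f(u,v,.012) for u,v in base[n]]); e=(B[0]-B[3]+B[1]-B[2])/2
    print(n,a.round(4),b.round(4),np.linalg.norm(d).round(4),'yaw',np.degrees(np.arctan2(d[1],d[0])).round(1),'base c',B.mean(0).round(4),np.degrees(np.arctan2(e[1],e[0])).round(1),np.linalg.norm(e).round(3))
bl={'red':[(600,253),(656,252),(658,284),(598,287)],'green':[(171,275),(224,287),(221,318),(165,300)],'yellow':[(682,91),(706,108),(648,157),(627,131)]}
for n in bl:
    B=np.array([f(u,v,.014) for u,v in bl[n]]); print(n,B.round(3).tolist(),B.mean(0).round(3))
E
```

```text
red [0.6188 0.0137] [0.6956 0.0038] 0.0774 yaw -7.4 base c [0.7085 0.0058] -5.8 0.089
yellow [0.6222 0.1592] [0.7029 0.1574] 0.0808 yaw -1.3 base c [0.7116 0.1551] -1.6 0.087
green [ 0.6274 -0.1635] [ 0.7088 -0.1662] 0.0815 yaw -1.9 base c [ 0.7176 -0.1656] -1.4 0.087
red [[0.484, -0.238], [0.473, -0.307], [0.431, -0.308], [0.439, -0.233]] [ 0.457 -0.271]
green [[0.546, 0.299], [0.52, 0.237], [0.479, 0.253], [0.515, 0.317]] [0.515 0.277]
yellow [[0.657, -0.339], [0.634, -0.366], [0.59, -0.299], [0.624, -0.276]] [ 0.626 -0.32 ]
```

Call:
move_arm --deltas '[{"tx": -0.192,"ty": 0.575,"tz": 0.396,"rx": 0,"ry": 0,"rz": 0,"grip": -1},{"tx": -0.192,"ty": 0.575,"tz": 0.396,"rx": 0,"ry": 0,"rz": 0,"grip": -1},{"tx": -0.192,"ty": 0.575,"tz": 0.396,"rx": 0,"ry": 0,"rz": 0,"grip": -1},{"tx": -0.192,"ty": 0.575,"tz": 0.396,"rx": 0,"ry": 0,"rz": 0,"grip": -1},{"tx": -0.192,"ty": 0.575,"tz": 0.396,"rx": 0,"ry": 0,"rz": 0,"grip": -1},{"tx": -0.192,"ty": 0.575,"tz": 0.396,"rx": 0,"ry": 0,"rz": 0,"grip": -1},{"tx": -0.192,"ty": 0.575,"tz": 0.396,"rx": 0,"ry": 0,"rz": 0,"grip": -1},{"tx": -0.192,"ty": 0.575,"tz": 0.396,"rx": 0,"ry": 0,"rz": 0,"grip": -1},{"tx": -0.192,"ty": 0.575,"tz": 0.396,"rx": 0,"ry": 0,"rz": 0,"grip": -1},{"tx": -0.192,"ty": 0.575,"tz": 0.396,"rx": 0,"ry": 0,"rz": 0,"grip": -1}]'

```text
time_s: 11.28
tool_pos: [0.4379, -0.2683, 0.2529]
tool_rot: [0.0, 0.997, -0.083, 0.001]
contact_force: [0.4, 0.7, -0.4]
opening: 0.0879
grip_force: 0.0
```

```bash
python3 st.py; python3 - <<'E'
from st import *
im=save('wrist','w5.png')
cv2.imwrite('pics/w5b.png',cv2.resize(im[80:260,150:400,::-1],None,fx=3,fy=3,interpolation=cv2.INTER_CUBIC))
E
```

```text
t 11.275 pos [ 0.4379 -0.2683  0.2529] yaw -9.49 fix [  33.4 -238.9] F [ 0.37  0.73 -0.42] open 0.0879 q [-0.68  0.21  1.66  0.    1.26  1.05]
```

View pics/w5b.png

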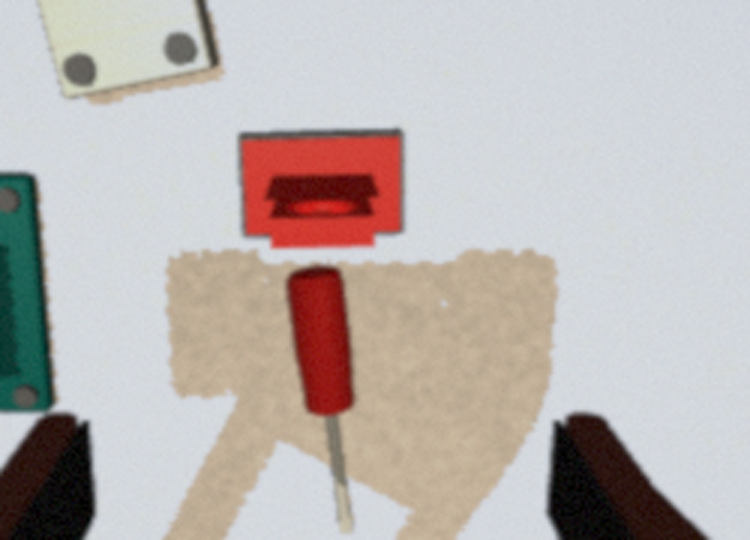

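The crop shows the red block: foot corners 240,138 / 402,132 / 402,233 / 243,236, handle top face 271–375 × 217–246, with the screwdriver just below it.

```bash
python3 - <<'E'
from st import *
C=cam('wrist'); f=lambda u,v,z:onz(C,u/3+150,v/3+80,z)[:2]
B=np.array([f(*p,.014) for p in [(240,138),(402,132),(402,233),(243,236)]])
y=(B[0]-B[1]+B[3]-B[2]); print(B.mean(0).round(4),np.degrees(np.arctan2(-y[0],y[1])).round(1),np.linalg.norm(y)/2)
T=np.array([f(*p,.112) for p in [(270,217),(376,216),(375,246),(272,247)]]); print(T.mean(0).round(4),(T*1e3).round(1).tolist()); y=T[0]-T[1]+T[3]-T[2]; print(np.degrees(np.arctan2(-y[0],y[1])))
print(fx(B.mean(0)),fx(r.observe()['tool_pos']))
E
```

```text
[ 0.4547 -0.2721] -8.0 0.06832802527196725
[ 0.4551 -0.2725] [[462.7, -256.4], [457.3, -290.2], [447.6, -288.4], [452.8, -255.2]]
-8.999965152435475
[ 0.05062934 -0.23981703] [ 0.0332762  -0.23892563]
```

Call:
move_arm --deltas '[{"tx": 0.035,"ty": 0.002,"tz": 0.1,"rx": 0,"ry": 0,"rz": 0,"grip": -1},{"tx": 0.035,"ty": 0.002,"tz": 0.2,"rx": 0,"ry": 0,"rz": 0,"grip": -1},{"tx": 0.035,"ty": 0.002,"tz": 0.3,"rx": 0,"ry": 0,"rz": 0,"grip": -1},{"tx": 0.035,"ty": 0.002,"tz": 0.392,"rx": 0,"ry": 0,"rz": 0,"grip": -1},{"tx": 0.035,"ty": 0.002,"tz": 0.392,"rx": 0,"ry": 0,"rz": 0,"grip": -1},{"tx": 0.035,"ty": 0.002,"tz": 0.392,"rx": 0,"ry": 0,"rz": 0,"grip": -1},{"tx": 0.035,"ty": 0.002,"tz": 0.392,"rx": 0,"ry": 0,"rz": 0,"grip": -1}]'

```text
time_s: 12.2
tool_pos: [0.4557, -0.2738, 0.0583]
tool_rot: [0.001, 0.997, -0.083, 0.002]
contact_force: [0.1, -0.3, 0.1]
opening: 0.0877
grip_force: 0.0
```

```bash
python3 st.py
```

```text
t 12.2 pos [ 0.4557 -0.2738  0.0583] yaw -9.57 fix [  51.8 -241.3] F [ 0.05 -0.25  0.07] open 0.0877 q [-0.67  0.48  1.83  0.    0.82  1.07]
```

Call:
move_arm --deltas '[{"tx": 0,"ty": 0,"tz": 0,"rx": 0,"ry": 0,"rz": 0,"grip": 1},{"tx": 0,"ty": 0,"tz": 0,"rx": 0,"ry": 0,"rz": 0,"grip": 1},{"tx": 0,"ty": 0,"tz": 0,"rx": 0,"ry": 0,"rz": 0,"grip": 1},{"tx": 0,"ty": 0,"tz": 0,"rx": 0,"ry": 0,"rz": 0,"grip": 1},{"tx": 0,"ty": 0,"tz": 0,"rx": 0,"ry": 0,"rz": 0,"grip": 1},{"tx": 0,"ty": 0,"tz": 0,"rx": 0,"ry": 0,"rz": 0,"grip": 1},{"tx": 0,"ty": 0,"tz": 0,"rx": 0,"ry": 0,"rz": 0,"grip": 1}]'

```text
time_s: 13.08
tool_pos: [0.454, -0.2727, 0.0561]
tool_rot: [-0.0, 0.997, -0.084, -0.0]
contact_force: [0.6, -0.0, -0.1]
opening: 0.0413
grip_force: 30.0
```

```bash
python3 st.py
```

```text
t 13.075 pos [ 0.454  -0.2727  0.0561] yaw -9.58 fix [  50.  -240.4] F [ 0.55 -0.04 -0.06] open 0.0413 q [-0.67  0.48  1.84  0.    0.82  1.07]
```

Call:
move_arm --deltas '[{"tx": 0,"ty": 0,"tz": -0.1,"rx": 0,"ry": 0,"rz": 0,"grip": 1},{"tx": 0,"ty": 0,"tz": -0.2,"rx": 0,"ry": 0,"rz": 0,"grip": 1},{"tx": 0,"ty": 0,"tz": -0.288,"rx": 0,"ry": 0,"rz": 0,"grip": 1},{"tx": 0,"ty": 0,"tz": -0.288,"rx": 0,"ry": 0,"rz": 0,"grip": 1},{"tx": -0.033,"ty": -0.1,"tz": -0.288,"rx": 0,"ry": 0,"rz": 0,"grip": 1},{"tx": -0.066,"ty": -0.2,"tz": -0.288,"rx": 0,"ry": 0,"rz": 0,"grip": 1},{"tx": -0.1,"ty": -0.3,"tz": -0.288,"rx": 0,"ry": 0,"rz": 0,"grip": 1},{"tx": -0.1,"ty": -0.4,"tz": -0.288,"rx": 0,"ry": 0,"rz": 0,"grip": 1},{"tx": -0.1,"ty": -0.5,"tz": -0.288,"rx": 0,"ry": 0,"rz": 0,"grip": 1},{"tx": -0.1,"ty": -0.6,"tz": -0.288,"rx": 0,"ry": 0,"rz": 0,"grip": 1}]'

```text
time_s: 14.32
tool_pos: [0.4534, 0.0329, 0.1984]
tool_rot: [0.0, 0.996, -0.084, -0.001]
contact_force: [0.0, 0.7, -2.8]
opening: 0.0419
grip_force: 30.0
```

Call:
move_arm --deltas '[{"tx": 0,"ty": 0,"tz": 0,"rx": 0,"ry": 0,"rz": 0,"grip": 1},{"tx": 0,"ty": 0,"tz": 0,"rx": 0,"ry": 0,"rz": 0,"grip": 1},{"tx": 0,"ty": 0,"tz": 0.06,"rx": 0,"ry": 0,"rz": 0,"grip": 1},{"tx": 0,"ty": 0,"tz": 0.1,"rx": 0,"ry": 0,"rz": 0,"grip": 1},{"tx": 0,"ty": 0,"tz": 0.13,"rx": 0,"ry": 0,"rz": 0,"grip": 1},{"tx": 0,"ty": 0,"tz": 0.13,"rx": 0,"ry": 0,"rz": 0,"grip": 1},{"tx": 0,"ty": 0,"tz": 0.13,"rx": 0,"ry": 0,"rz": 0,"grip": 1}]'

```text
time_s: 15.2
tool_pos: [0.4549, 0.0304, 0.1354]
tool_rot: [0.0, 0.996, -0.084, 0.0]
contact_force: [-0.2, -1.0, -2.0]
opening: 0.0416
grip_force: 30.0
```

```bash
python3 st.py
```

```text
t 15.2 pos [0.4549 0.0304 0.1354] yaw -9.66 fix [ 0.8 58.6] F [-0.17 -0.96 -2.04] open 0.0416 q [-0.08  0.28  1.92 -0.    0.94  1.65]
```

Call:
move_arm --deltas '[{"tx": 0,"ty": 0,"tz": 0.02,"rx": 0,"ry": 0,"rz": 0,"grip": 1},{"tx": 0,"ty": 0,"tz": 0.032,"rx": 0,"ry": 0,"rz": 0,"grip": 1},{"tx": 0,"ty": 0,"tz": 0.042,"rx": 0,"ry": 0,"rz": 0,"grip": 1},{"tx": 0,"ty": 0,"tz": 0.048,"rx": 0,"ry": 0,"rz": 0,"grip": 1},{"tx": 0,"ty": 0,"tz": 0.048,"rx": 0,"ry": 0,"rz": 0,"grip": 1},{"tx": 0,"ty": 0,"tz": 0.048,"rx": 0,"ry": 0,"rz": 0,"grip": 1},{"tx": 0,"ty": 0,"tz": 0.048,"rx": 0,"ry": 0,"rz": 0,"grip": 1},{"tx": 0,"ty": 0,"tz": 0.048,"rx": 0,"ry": 0,"rz": 0,"grip": 1}]'

```text
time_s: 16.2
tool_pos: [0.4547, 0.0313, 0.1116]
tool_rot: [0.0, 0.997, -0.083, 0.0]
contact_force: [-2.4, -0.3, 6.7]
opening: 0.042
grip_force: 30.0
```

```bash
python3 st.py
```

```text
t 16.2 pos [0.4547 0.0313 0.1116] yaw -9.56 fix [ 0.5 59.4] F [-2.37 -0.31  6.72] open 0.042 q [-0.08  0.31  1.95 -0.    0.88  1.65]
```

Call:
move_arm --deltas '[{"tx": 0,"ty": 0.012,"tz": 0,"rx": 0,"ry": 0,"rz": 0,"grip": 1},{"tx": 0,"ty": 0.036,"tz": 0,"rx": 0,"ry": 0,"rz": 0,"grip": 1},{"tx": 0,"ty": 0.06,"tz": 0,"rx": 0,"ry": 0,"rz": 0,"grip": 1},{"tx": 0,"ty": 0.084,"tz": 0,"rx": 0,"ry": 0,"rz": 0,"grip": 1},{"tx": 0,"ty": 0.104,"tz": 0,"rx": 0,"ry": 0,"rz": 0,"grip": 1},{"tx": 0,"ty": 0.118,"tz": 0,"rx": 0,"ry": 0,"rz": 0,"grip": 1},{"tx": 0,"ty": 0.132,"tz": 0,"rx": 0,"ry": 0,"rz": 0,"grip": 1},{"tx": 0,"ty": 0.146,"tz": 0,"rx": 0,"ry": 0,"rz": 0,"grip": 1},{"tx": 0,"ty": 0.17,"tz": 0,"rx": 0,"ry": 0,"rz": 0,"grip": 1},{"tx": 0,"ty": 0.194,"tz": 0,"rx": 0,"ry": 0,"rz": 0,"grip": 1}]'

```text
time_s: 17.45
tool_pos: [0.44, -0.0641, 0.1119]
tool_rot: [-0.001, 0.996, -0.084, 0.001]
contact_force: [1.5, 5.1, 5.7]
opening: 0.0418
grip_force: 30.0
```

Call:
move_arm --deltas '[{"tx": 0,"ty": 0.024,"tz": 0,"rx": 0,"ry": 0,"rz": 0,"grip": 1},{"tx": 0,"ty": 0.044,"tz": 0,"rx": 0,"ry": 0,"rz": 0,"grip": 1},{"tx": 0,"ty": 0.044,"tz": 0,"rx": 0,"ry": 0,"rz": 0,"grip": 1},{"tx": 0,"ty": 0.044,"tz": 0,"rx": 0,"ry": 0,"rz": 0,"grip": 1},{"tx": 0,"ty": 0.044,"tz": 0,"rx": 0,"ry": 0,"rz": 0,"grip": 1}]'

```text
time_s: 18.08
tool_pos: [0.4361, -0.0868, 0.1119]
tool_rot: [0.001, 0.997, -0.083, 0.001]
contact_force: [0.1, -2.1, 5.9]
opening: 0.0419
grip_force: 30.0
```

```bash
python3 st.py
```

```text
t 18.075 pos [ 0.4361 -0.0868  0.1119] yaw -9.56 fix [  1.6 -60. ] F [ 0.06 -2.05  5.9 ] open 0.0419 q [-0.35  0.3   1.97 -0.    0.87  1.39]
```

Call:
move_arm --deltas '[{"tx": 0,"ty": 0,"tz": -0.06,"rx": 0,"ry": 0,"rz": 0,"grip": 1},{"tx": 0,"ty": 0,"tz": -0.12,"rx": 0,"ry": 0,"rz": 0,"grip": 1},{"tx": 0,"ty": 0,"tz": -0.18,"rx": 0,"ry": 0,"rz": 0,"grip": 1},{"tx": 0,"ty": 0,"tz": -0.18,"rx": 0,"ry": 0,"rz": 0,"grip": 1},{"tx": 0.085,"ty": -0.085,"tz": -0.18,"rx": 0,"ry": 0,"rz": -0.036,"grip": 1},{"tx": 0.17,"ty": -0.17,"tz": -0.18,"rx": 0,"ry": 0,"rz": -0.036,"grip": 1},{"tx": 0.257,"ty": -0.255,"tz": -0.18,"rx": 0,"ry": 0,"rz": -0.036,"grip": 1},{"tx": 0.257,"ty": -0.255,"tz": -0.18,"rx": 0,"ry": 0,"rz": -0.036,"grip": 1},{"tx": 0.257,"ty": -0.255,"tz": -0.18,"rx": 0,"ry": 0,"rz": -0.036,"grip": 1}]'

```text
time_s: 19.2
tool_pos: [0.5812, 0.0184, 0.199]
tool_rot: [0.0, 0.999, -0.047, -0.002]
contact_force: [-0.9, -1.2, -2.1]
opening: 0.0419
grip_force: 30.0
```

Call:
move_arm --deltas '[{"tx": 0,"ty": 0,"tz": 0.08,"rx": 0,"ry": 0,"rz": 0,"grip": 1},{"tx": 0,"ty": 0,"tz": 0.146,"rx": 0,"ry": 0,"rz": 0,"grip": 1},{"tx": 0,"ty": 0,"tz": 0.146,"rx": 0,"ry": 0,"rz": 0,"grip": 1},{"tx": 0,"ty": 0,"tz": 0.146,"rx": 0,"ry": 0,"rz": 0,"grip": 1},{"tx": 0,"ty": 0,"tz": 0.146,"rx": 0,"ry": 0,"rz": 0,"grip": 1}]'

```text
time_s: 19.82
tool_pos: [0.5839, 0.0179, 0.1298]
tool_rot: [0.0, 0.999, -0.048, 0.001]
contact_force: [-0.2, -0.9, -2.4]
opening: 0.0419
grip_force: 30.0
```

```bash
python3 st.py; python3 - <<'E'
from st import *
im=save('wrist','w6.png')
cv2.imwrite('pics/w6b.png',cv2.resize(im[0:300,130:380,::-1],None,fx=2,fy=2,interpolation=cv2.INTER_CUBIC))
E
```

```text
t 19.825 pos [0.5839 0.0179 0.1298] yaw -5.48 fix [130.1  67.6] F [-0.24 -0.92 -2.38] open 0.0419 q [-0.09  0.44  1.66  0.    1.04  1.58]
```

View pics/w6b.png

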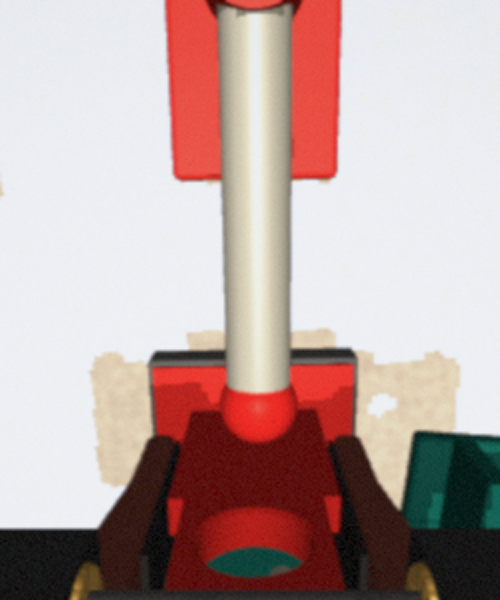

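The picture shows the held red block just in front of the red bead (259,415), with the peg nearly vertical in the image, so it is well aligned with the eye (256,545).

```bash
python3 - <<'E'
from st import *
s=r.observe(); C=cam('wrist',s); A=rot(s['tool_rot'])
for u,v,z in [(259,415,.165),(255,100,.1715),(258,250,.1715)]:
    p=onz(C,u/2+130,v/2,z); print(p.round(4),((A.T@(p-s['tool_pos']))*1e3).round(1))
E
```

```text
[0.6168 0.0136 0.165 ] [ 33.3   1.3 -35.2]
[0.6758 0.0087 0.1715] [ 92.5   0.5 -41.5]
[0.6509 0.0106 0.1715] [ 67.5   1.  -41.6]
```

Call:
move_arm --deltas '[{"tx": 0,"ty": 0.002,"tz": 0.003,"rx": 0,"ry": 0,"rz": 0,"grip": 1},{"tx": 0.035,"ty": 0.002,"tz": 0.003,"rx": 0,"ry": 0,"rz": 0,"grip": 1},{"tx": 0.07,"ty": 0.002,"tz": 0.003,"rx": 0,"ry": 0,"rz": 0,"grip": 1},{"tx": 0.105,"ty": 0.002,"tz": 0.003,"rx": 0,"ry": 0,"rz": 0,"grip": 1},{"tx": 0.138,"ty": 0.002,"tz": 0.003,"rx": 0,"ry": 0,"rz": 0,"grip": 1},{"tx": 0.138,"ty": 0.002,"tz": 0.003,"rx": 0,"ry": 0,"rz": 0,"grip": 1},{"tx": 0.138,"ty": 0.002,"tz": 0.01,"rx": 0,"ry": 0,"rz": 0,"grip": 1},{"tx": 0.138,"ty": 0.002,"tz": 0.016,"rx": 0,"ry": 0,"rz": 0,"grip": 1},{"tx": 0.138,"ty": 0.002,"tz": 0.016,"rx": 0,"ry": 0,"rz": 0,"grip": 1},{"tx": 0.138,"ty": 0.002,"tz": 0.016,"rx": 0,"ry": 0,"rz": 0,"grip": 1}]'

```text
time_s: 21.12
tool_pos: [0.6507, 0.0109, 0.1209]
tool_rot: [-0.0, 0.999, -0.048, -0.0]
contact_force: [-3.3, -0.0, 5.5]
opening: 0.042
grip_force: 30.0
```

```bash
python3 st.py
```

```text
t 21.125 pos [0.6507 0.0109 0.1209] yaw -5.45 fix [197.1  71.7] F [-3.26 -0.    5.54] open 0.042 q [-0.09  0.54  1.51  0.    1.1   1.58]
```

Call:
move_arm --deltas '[{"tx": 0,"ty": 0,"tz": 0,"rx": 0,"ry": 0,"rz": 0,"grip": -1},{"tx": 0,"ty": 0,"tz": 0,"rx": 0,"ry": 0,"rz": 0,"grip": -1},{"tx": 0,"ty": 0,"tz": 0,"rx": 0,"ry": 0,"rz": 0,"grip": -1},{"tx": 0,"ty": 0,"tz": 0,"rx": 0,"ry": 0,"rz": 0,"grip": -1},{"tx": 0,"ty": 0,"tz": 0,"rx": 0,"ry": 0,"rz": 0,"grip": -1},{"tx": 0,"ty": 0,"tz": -0.06,"rx": 0,"ry": 0,"rz": 0,"grip": -1},{"tx": 0,"ty": 0,"tz": -0.16,"rx": 0,"ry": 0,"rz": 0,"grip": -1},{"tx": 0,"ty": 0,"tz": -0.28,"rx": 0,"ry": 0,"rz": 0,"grip": -1},{"tx": 0,"ty": 0,"tz": -0.4,"rx": 0,"ry": 0,"rz": 0,"grip": -1}]'

```text
time_s: 22.25
tool_pos: [0.6511, 0.0107, 0.3219]
tool_rot: [-0.0, 0.999, -0.048, -0.0]
contact_force: [1.1, -0.5, 1.0]
opening: 0.0876
grip_force: 0.0
```

```bash
python3 st.py; python3 - <<'E'
from st import *
HS['purple']=[(133,155)]
D={}
for n in ['scene','side']:
    im=save(n,n+'1.png'); C=cam(n)
    for i,a,c,b in comps(mask(im,'purple',90,30),8)[1]: print(n,a,c,b,onz(C,*c,.165)[:2].round(3),onz(C,*c,.012)[:2].round(3))
    for col in ['red','yellow','green']:
        for i,a,c,b in comps(mask(im,col),15)[1]:
            q=onz(C,*c,.03)
            if .3<q[0]<.85 and abs(q[1])<.5: print(n,col,a,c,q[:2].round(3),'z.12',onz(C,*c,.12)[:2].round(3))
E
```

```text
t 22.25 pos [0.6511 0.0107 0.3219] yaw -5.46 fix [197.6  71.6] F [ 1.06 -0.5   0.96] open 0.0876 q [-0.09  0.37  1.26  0.    1.51  1.58]
scene 117 [282.8 143. ] [275 136  14  15] [0.501 0.206] [0.376 0.352]
scene 15 [295.1 144.1] [294 142   4   5] [0.535 0.234] [0.415 0.384]
scene 14 [202.6 268.6] [201 267   5   5] [ 0.725 -0.335] [ 0.636 -0.278]
scene 815 [231.7 312.8] [214 280  38  54] [ 0.873 -0.362] [ 0.809 -0.31 ]
scene red 62 [253.4 145.6] [0.322 0.234] z.12 [0.401 0.157]
scene red 297 [273.2 205.1] [0.607 0.06 ] z.12 [ 0.662 -0.002]
scene red 42 [284.6 200.9] [0.62  0.104] z.12 [0.674 0.038]
scene red 109 [161.3 220.6] [ 0.403 -0.267] z.12 [ 0.475 -0.302]
scene red 398 [283.5 235.9] [ 0.726 -0.012] z.12 [ 0.771 -0.069]
scene yellow 40 [317.4 178.5] [0.623 0.278] z.12 [0.677 0.197]
scene yellow 330 [313.9 213.5] [0.729 0.135] z.12 [0.774 0.066]
scene yellow 308 [190.  269.9] [ 0.624 -0.316] z.12 [ 0.678 -0.346]
scene green 16 [297.6 148.4] [0.455 0.354] z.12 [0.523 0.266]
scene green 22 [297.5 154.7] [0.481 0.324] z.12 [0.547 0.24 ]
scene green 47 [292.3 168.6] [0.523 0.249] z.
[... 680 characters left out ...]
-0.049]
side red 120 [333.4 183.6] [ 0.382 -0.239] z.12 [ 0.369 -0.114]
side red 316 [217.  219.2] [0.693 0.039] z.12 [0.649 0.137]
side red 316 [316.5 269.7] [0.363 0.162] z.12 [0.352 0.246]
side yellow 206 [270.7 157.7] [ 0.627 -0.339] z.12 [ 0.59  -0.203]
side yellow 65 [195.  207.7] [0.78  0.006] z.12 [0.727 0.106]
side yellow 28 [223.5 212.3] [0.685 0.003] z.12 [0.642 0.104]
side yellow 506 [197.5 249.9] [0.698 0.179] z.12 [0.654 0.262]
side green 32 [232.9 146.9] [ 0.786 -0.374] z.12 [ 0.733 -0.235]
side green 69 [224.1 185.7] [ 0.732 -0.13 ] z.12 [ 0.684 -0.015]
side green 82 [241.4 187.7] [ 0.672 -0.134] z.12 [ 0.63 -0.02]
side green 550 [249.7 287.5] [0.515 0.269] z.12 [0.49  0.343]
```

Call:
move_arm --deltas '[{"tx": -0.018,"ty": 0.689,"tz": 0.144,"rx": 0,"ry": 0,"rz": -0.336,"grip": -1},{"tx": -0.018,"ty": 0.689,"tz": 0.144,"rx": 0,"ry": 0,"rz": -0.336,"grip": -1},{"tx": -0.018,"ty": 0.689,"tz": 0.144,"rx": 0,"ry": 0,"rz": -0.336,"grip": -1},{"tx": -0.018,"ty": 0.689,"tz": 0.144,"rx": 0,"ry": 0,"rz": -0.336,"grip": -1},{"tx": -0.018,"ty": 0.689,"tz": 0.144,"rx": 0,"ry": 0,"rz": -0.336,"grip": -1},{"tx": -0.018,"ty": 0.689,"tz": 0.144,"rx": 0,"ry": 0,"rz": -0.336,"grip": -1},{"tx": -0.018,"ty": 0.689,"tz": 0.144,"rx": 0,"ry": 0,"rz": -0.336,"grip": -1},{"tx": -0.018,"ty": 0.689,"tz": 0.144,"rx": 0,"ry": 0,"rz": -0.336,"grip": -1},{"tx": -0.018,"ty": 0.689,"tz": 0.144,"rx": 0,"ry": 0,"rz": -0.336,"grip": -1},{"tx": -0.018,"ty": 0.689,"tz": 0.144,"rx": 0,"ry": 0,"rz": -0.336,"grip": -1}]'

```text
time_s: 23.6
tool_pos: [0.6102, -0.3301, 0.2486]
tool_rot: [0.0, 0.958, 0.285, 0.0]
contact_force: [-0.4, 0.7, -0.1]
opening: 0.0877
grip_force: 0.0
```

```bash
python3 st.py; python3 - <<'E'
from st import *
im=save('wrist','w7.png')
cv2.imwrite('pics/w7b.png',cv2.resize(im[60:260,130:390,::-1],None,fx=3,fy=3,interpolation=cv2.INTER_CUBIC))
E
```

```text
t 23.6 pos [ 0.6102 -0.3301  0.2486] yaw 33.14 fix [ 213.6 -271.2] F [-0.44  0.66 -0.14] open 0.0877 q [-0.6   0.48  1.27  0.    1.39  0.4 ]
```

View pics/w7b.png

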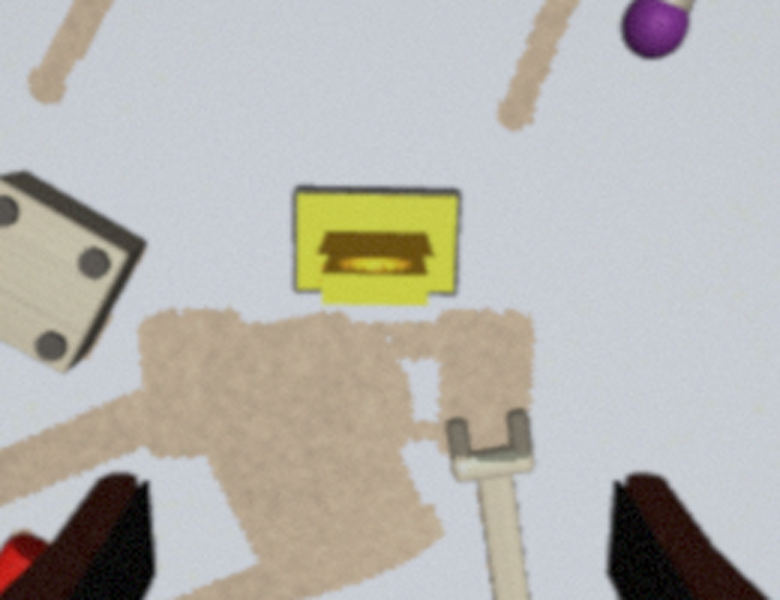

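The crop shows the yellow block squarely aligned with the tool: foot 295,190 to 457,293, handle top 322–428 × 274–304. The purple bead at 655,25 is well clear.

```bash
cat > blk.py <<'E'
from st import *
def blk(k,ou,ov,foot,top):
    s=r.observe(); C=cam('wrist',s); A=rot(s['tool_rot'])
    f=lambda p,z:(A.T@(onz(C,p[0]/k+ou,p[1]/k+ov,z)-s['tool_pos']))*1e3
    for P,z in [(foot,.014),(top,.112)]:
        B=np.array([f(p,z) for p in P]); y=B[1]-B[0]+B[2]-B[3]
        print('tool mm',B.mean(0).round(1),'turn about tool z deg',np.degrees(np.arctan2(-y[0],y[1])).round(1),'len',np.hypot(*y[:2])/2)
E
python3 - <<'E'
from blk import *
blk(3,130,60,[(295,190),(460,192),(457,293),(295,291)],[(322,274),(426,274),(428,304),(322,303)])
E
```

```text
tool mm [ 19.2  -1.7 234.6] turn about tool z deg 0.8 len 68.76135849118276
tool mm [ 19.4  -2.1 136.6] turn about tool z deg 0.3 len 33.519032064428586
```

Call:
move_arm --deltas '[{"tx": 0.038,"ty": -0.004,"tz": 0.1,"rx": 0,"ry": 0,"rz": 0,"grip": -1},{"tx": 0.038,"ty": -0.004,"tz": 0.2,"rx": 0,"ry": 0,"rz": 0,"grip": -1},{"tx": 0.038,"ty": -0.004,"tz": 0.3,"rx": 0,"ry": 0,"rz": 0,"grip": -1},{"tx": 0.038,"ty": -0.004,"tz": 0.386,"rx": 0,"ry": 0,"rz": 0,"grip": -1},{"tx": 0.038,"ty": -0.004,"tz": 0.386,"rx": 0,"ry": 0,"rz": 0,"grip": -1},{"tx": 0.038,"ty": -0.004,"tz": 0.386,"rx": 0,"ry": 0,"rz": 0,"grip": -1},{"tx": 0.038,"ty": -0.004,"tz": 0.386,"rx": 0,"ry": 0,"rz": 0,"grip": -1}]'

```text
time_s: 24.52
tool_pos: [0.6263, -0.3202, 0.0579]
tool_rot: [0.002, 0.959, 0.285, 0.001]
contact_force: [0.4, -0.0, 0.4]
opening: 0.088
grip_force: 0.0
```

Call:
move_arm --deltas '[{"tx": 0,"ty": 0,"tz": 0,"rx": 0,"ry": 0,"rz": 0,"grip": 1},{"tx": 0,"ty": 0,"tz": 0,"rx": 0,"ry": 0,"rz": 0,"grip": 1},{"tx": 0,"ty": 0,"tz": 0,"rx": 0,"ry": 0,"rz": 0,"grip": 1},{"tx": 0,"ty": 0,"tz": 0,"rx": 0,"ry": 0,"rz": 0,"grip": 1},{"tx": 0,"ty": 0,"tz": 0,"rx": 0,"ry": 0,"rz": 0,"grip": 1},{"tx": 0,"ty": 0,"tz": 0,"rx": 0,"ry": 0,"rz": 0,"grip": 1},{"tx": 0,"ty": 0,"tz": 0,"rx": 0,"ry": 0,"rz": 0,"grip": 1}]'

```text
time_s: 25.4
tool_pos: [0.6244, -0.3191, 0.055]
tool_rot: [-0.0, 0.959, 0.284, -0.0]
contact_force: [-0.7, -0.2, -0.1]
opening: 0.0419
grip_force: 30.0
```

```bash
python3 st.py
```

```text
t 25.4 pos [ 0.6244 -0.3191  0.055 ] yaw 33.05 fix [ 225.8 -258.1] F [-0.67 -0.23 -0.06] open 0.0419 q [-0.57  0.67  1.43  0.    1.04  0.42]
```

Call:
move_arm --deltas '[{"tx": 0,"ty": 0,"tz": -0.1,"rx": 0,"ry": 0,"rz": 0,"grip": 1},{"tx": 0,"ty": 0,"tz": -0.2,"rx": 0,"ry": 0,"rz": 0,"grip": 1},{"tx": 0,"ty": 0,"tz": -0.3,"rx": 0,"ry": 0,"rz": 0,"grip": 1},{"tx": 0,"ty": 0,"tz": -0.39,"rx": 0,"ry": 0,"rz": 0,"grip": 1},{"tx": 0,"ty": 0,"tz": -0.39,"rx": 0,"ry": 0,"rz": 0,"grip": 1}]'

```text
time_s: 26.02
tool_pos: [0.6267, -0.3207, 0.2543]
tool_rot: [0.003, 0.959, 0.284, 0.003]
contact_force: [-0.2, -0.4, -2.6]
opening: 0.0419
grip_force: 30.0
```

Call:
move_arm --deltas '[{"tx": 0.016,"ty": -0.11,"tz": 0,"rx": 0,"ry": 0,"rz": 0.06,"grip": 1},{"tx": 0.03,"ty": -0.22,"tz": 0,"rx": 0,"ry": 0,"rz": 0.12,"grip": 1},{"tx": 0.043,"ty": -0.33,"tz": 0,"rx": 0,"ry": 0,"rz": 0.18,"grip": 1},{"tx": 0.056,"ty": -0.44,"tz": 0,"rx": 0,"ry": 0,"rz": 0.24,"grip": 1},{"tx": 0.07,"ty": -0.55,"tz": 0,"rx": 0,"ry": 0,"rz": 0.3,"grip": 1},{"tx": 0.084,"ty": -0.66,"tz": 0,"rx": 0,"ry": 0,"rz": 0.372,"grip": 1},{"tx": 0.098,"ty": -0.774,"tz": 0,"rx": 0,"ry": 0,"rz": 0.372,"grip": 1},{"tx": 0.098,"ty": -0.774,"tz": 0,"rx": 0,"ry": 0,"rz": 0.372,"grip": 1},{"tx": 0.098,"ty": -0.774,"tz": 0,"rx": 0,"ry": 0,"rz": 0.372,"grip": 1}]'

```text
time_s: 27.15
tool_pos: [0.454, 0.0318, 0.249]
tool_rot: [0.0, 0.997, -0.083, -0.001]
contact_force: [-0.6, 0.2, -2.4]
opening: 0.0421
grip_force: 30.0
```

Call:
move_arm --deltas '[{"tx": 0,"ty": 0,"tz": 0.08,"rx": 0,"ry": 0,"rz": 0,"grip": 1},{"tx": 0,"ty": 0,"tz": 0.16,"rx": 0,"ry": 0,"rz": 0,"grip": 1},{"tx": 0,"ty": 0,"tz": 0.2,"rx": 0,"ry": 0,"rz": 0,"grip": 1},{"tx": 0,"ty": 0,"tz": 0.23,"rx": 0,"ry": 0,"rz": 0,"grip": 1},{"tx": 0,"ty": 0,"tz": 0.23,"rx": 0,"ry": 0,"rz": 0,"grip": 1},{"tx": 0,"ty": 0,"tz": 0.23,"rx": 0,"ry": 0,"rz": 0,"grip": 1},{"tx": 0,"ty": 0,"tz": 0.23,"rx": 0,"ry": 0,"rz": 0,"grip": 1}]'

```text
time_s: 28.02
tool_pos: [0.4554, 0.0315, 0.1358]
tool_rot: [-0.0, 0.996, -0.084, 0.001]
contact_force: [-0.0, -0.4, -3.2]
opening: 0.0416
grip_force: 30.0
```

```bash
python3 st.py
```

```text
t 28.025 pos [0.4554 0.0315 0.1358] yaw -9.61 fix [ 1.1 59.7] F [-0.02 -0.43 -3.17] open 0.0416 q [-0.08  0.27  1.92  0.    0.94  1.66]
```

Call:
move_arm --deltas '[{"tx": 0,"ty": 0,"tz": 0.02,"rx": 0,"ry": 0,"rz": 0,"grip": 1},{"tx": 0,"ty": 0,"tz": 0.033,"rx": 0,"ry": 0,"rz": 0,"grip": 1},{"tx": 0,"ty": 0,"tz": 0.043,"rx": 0,"ry": 0,"rz": 0,"grip": 1},{"tx": 0,"ty": 0,"tz": 0.05,"rx": 0,"ry": 0,"rz": 0,"grip": 1},{"tx": 0,"ty": 0,"tz": 0.05,"rx": 0,"ry": 0,"rz": 0,"grip": 1},{"tx": 0,"ty": 0,"tz": 0.05,"rx": 0,"ry": 0,"rz": 0,"grip": 1},{"tx": 0,"ty": 0,"tz": 0.05,"rx": 0,"ry": 0,"rz": 0,"grip": 1},{"tx": 0,"ty": 0,"tz": 0.05,"rx": 0,"ry": 0,"rz": 0,"grip": 1}]'

```text
time_s: 29.02
tool_pos: [0.4543, 0.0319, 0.1105]
tool_rot: [-0.0, 0.997, -0.083, -0.0]
contact_force: [-3.0, -0.1, 5.7]
opening: 0.0419
grip_force: 30.0
```

```bash
python3 st.py
```

```text
t 29.025 pos [0.4543 0.0319 0.1105] yaw -9.57 fix [ 0. 60.] F [-3.02 -0.1   5.74] open 0.0419 q [-0.08  0.31  1.95  0.    0.88  1.66]
```

Call:
move_arm --deltas '[{"tx": 0,"ty": 0.012,"tz": 0,"rx": 0,"ry": 0,"rz": 0,"grip": 1},{"tx": 0,"ty": 0.036,"tz": 0,"rx": 0,"ry": 0,"rz": 0,"grip": 1},{"tx": 0,"ty": 0.06,"tz": 0,"rx": 0,"ry": 0,"rz": 0,"grip": 1},{"tx": 0,"ty": 0.084,"tz": 0,"rx": 0,"ry": 0,"rz": 0,"grip": 1},{"tx": 0,"ty": 0.104,"tz": 0,"rx": 0,"ry": 0,"rz": 0,"grip": 1},{"tx": 0,"ty": 0.118,"tz": 0,"rx": 0,"ry": 0,"rz": 0,"grip": 1},{"tx": 0,"ty": 0.132,"tz": 0,"rx": 0,"ry": 0,"rz": 0,"grip": 1},{"tx": 0,"ty": 0.146,"tz": 0,"rx": 0,"ry": 0,"rz": 0,"grip": 1},{"tx": 0,"ty": 0.17,"tz": 0,"rx": 0,"ry": 0,"rz": 0,"grip": 1},{"tx": 0,"ty": 0.194,"tz": 0,"rx": 0,"ry": 0,"rz": 0,"grip": 1}]'

```text
time_s: 30.28
tool_pos: [0.4399, -0.0637, 0.1108]
tool_rot: [-0.001, 0.996, -0.084, 0.001]
contact_force: [1.1, 4.0, 4.7]
opening: 0.0416
grip_force: 30.0
```

Call:
move_arm --deltas '[{"tx": 0,"ty": 0.024,"tz": 0,"rx": 0,"ry": 0,"rz": 0,"grip": 1},{"tx": 0,"ty": 0.046,"tz": 0,"rx": 0,"ry": 0,"rz": 0,"grip": 1},{"tx": 0,"ty": 0.046,"tz": 0,"rx": 0,"ry": 0,"rz": 0,"grip": 1},{"tx": 0,"ty": 0.046,"tz": 0,"rx": 0,"ry": 0,"rz": 0,"grip": 1},{"tx": 0,"ty": 0.046,"tz": 0,"rx": 0,"ry": 0,"rz": 0,"grip": 1}]'

```text
time_s: 30.9
tool_pos: [0.4358, -0.0874, 0.1108]
tool_rot: [0.001, 0.997, -0.083, 0.001]
contact_force: [-0.4, -3.0, 5.8]
opening: 0.042
grip_force: 30.0
```

```bash
python3 st.py
```

```text
t 30.9 pos [ 0.4358 -0.0874  0.1108] yaw -9.56 fix [  1.4 -60.7] F [-0.39 -2.95  5.75] open 0.042 q [-0.35  0.3   1.98 -0.    0.86  1.39]
```

Call:
move_arm --deltas '[{"tx": 0,"ty": 0,"tz": -0.06,"rx": 0,"ry": 0,"rz": 0,"grip": 1},{"tx": 0,"ty": 0,"tz": -0.12,"rx": 0,"ry": 0,"rz": 0,"grip": 1},{"tx": 0,"ty": 0,"tz": -0.18,"rx": 0,"ry": 0,"rz": 0,"grip": 1},{"tx": 0,"ty": 0,"tz": -0.18,"rx": 0,"ry": 0,"rz": 0,"grip": 1},{"tx": 0.044,"ty": -0.107,"tz": -0.18,"rx": 0,"ry": 0,"rz": -0.02,"grip": 1},{"tx": 0.088,"ty": -0.214,"tz": -0.18,"rx": 0,"ry": 0,"rz": -0.04,"grip": 1},{"tx": 0.132,"ty": -0.321,"tz": -0.18,"rx": 0,"ry": 0,"rz": -0.07,"grip": 1},{"tx": 0.176,"ty": -0.43,"tz": -0.18,"rx": 0,"ry": 0,"rz": -0.07,"grip": 1},{"tx": 0.219,"ty": -0.537,"tz": -0.18,"rx": 0,"ry": 0,"rz": -0.07,"grip": 1},{"tx": 0.219,"ty": -0.537,"tz": -0.18,"rx": 0,"ry": 0,"rz": -0.07,"grip": 1}]'

```text
time_s: 32.15
tool_pos: [0.5886, 0.1635, 0.1977]
tool_rot: [-0.001, 1.0, -0.012, -0.0]
contact_force: [-0.2, -0.0, -3.0]
opening: 0.0418
grip_force: 30.0
```

Call:
move_arm --deltas '[{"tx": 0,"ty": 0,"tz": 0.06,"rx": 0,"ry": 0,"rz": 0,"grip": 1},{"tx": 0,"ty": 0,"tz": 0.12,"rx": 0,"ry": 0,"rz": 0,"grip": 1},{"tx": 0,"ty": 0,"tz": 0.148,"rx": 0,"ry": 0,"rz": 0,"grip": 1},{"tx": 0,"ty": 0,"tz": 0.148,"rx": 0,"ry": 0,"rz": 0,"grip": 1},{"tx": 0,"ty": 0,"tz": 0.148,"rx": 0,"ry": 0,"rz": 0,"grip": 1},{"tx": 0,"ty": 0,"tz": 0.148,"rx": 0,"ry": 0,"rz": 0,"grip": 1}]'

```text
time_s: 32.9
tool_pos: [0.5882, 0.1601, 0.1274]
tool_rot: [-0.0, 1.0, -0.014, 0.001]
contact_force: [-0.4, -1.0, -2.6]
opening: 0.0416
grip_force: 30.0
```

```bash
python3 st.py; cat > peg.py <<'E'
from st import *
def peg(n,col):
    s=r.observe(); im=save('wrist',n+'.png'); C=cam('wrist',s); A=rot(s['tool_rot'])
    l,cs=comps(mask(im[:230],col),40)
    for i,a,c,b in cs: print(a,c,b,((A.T@(onz(C,*c,.165)-s['tool_pos']))*1e3).round(1))
    # steel peg centreline above bead: neutral bright-dark columns differ from bench; scan rows
    return im,C,s
E
python3 -c "
from peg import *
im,*_=peg('w8','yellow'); cv2.imwrite('pics/w8b.png',cv2.resize(im[0:300,130:380,::-1],None,fx=2,fy=2,interpolation=cv2.INTER_CUBIC))"
```

```text
t 32.9 pos [0.5882 0.1601 0.1274] yaw -1.56 fix [110.9 208.5] F [-0.45 -0.97 -2.56] open 0.0416 q [0.15 0.48 1.6  0.   1.06 1.75]
2195 [226.1  45.3] [212   0  28  92] [ 94.5 -10.5 -37.4]
2401 [283.3  39.5] [235   0  65  91] [ 96.3   9.4 -37.4]
634 [226.4 190.7] [207 182  37  24] [ 41.3 -11.9 -37.5]
624 [290.7 192.7] [276 183  32  28] [ 40.5  13.7 -37.5]
702 [259.8 213.3] [243 202  34  25] [ 31.7   1.4 -37.5]
```

View pics/w8b.png

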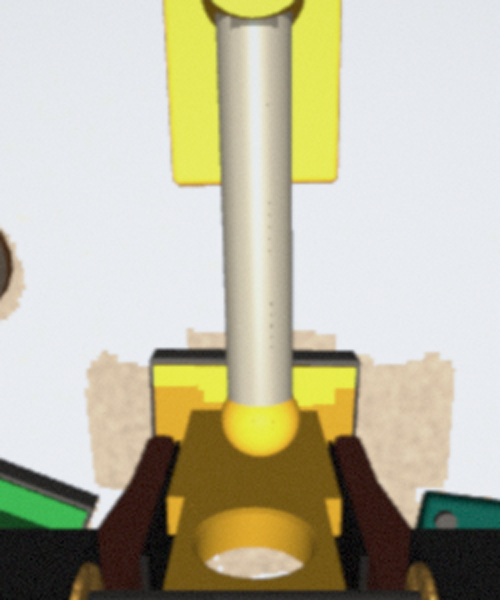

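The picture shows the yellow block in front of the yellow bead (260,425), aligned the same way as the red was. The peg runs straight up the image.

Call:
move_arm --deltas '[{"tx": 0,"ty": 0.002,"tz": 0.001,"rx": 0,"ry": 0,"rz": 0,"grip": 1},{"tx": 0.035,"ty": 0.002,"tz": 0.001,"rx": 0,"ry": 0,"rz": 0,"grip": 1},{"tx": 0.07,"ty": 0.002,"tz": 0.001,"rx": 0,"ry": 0,"rz": 0,"grip": 1},{"tx": 0.105,"ty": 0.002,"tz": 0.001,"rx": 0,"ry": 0,"rz": 0,"grip": 1},{"tx": 0.134,"ty": 0.002,"tz": 0.001,"rx": 0,"ry": 0,"rz": 0,"grip": 1},{"tx": 0.134,"ty": 0.002,"tz": 0.001,"rx": 0,"ry": 0,"rz": 0,"grip": 1},{"tx": 0.134,"ty": 0.002,"tz": 0.008,"rx": 0,"ry": 0,"rz": 0,"grip": 1},{"tx": 0.134,"ty": 0.002,"tz": 0.013,"rx": 0,"ry": 0,"rz": 0,"grip": 1},{"tx": 0.134,"ty": 0.002,"tz": 0.013,"rx": 0,"ry": 0,"rz": 0,"grip": 1},{"tx": 0.134,"ty": 0.002,"tz": 0.013,"rx": 0,"ry": 0,"rz": 0,"grip": 1}]'

```text
time_s: 34.2
tool_pos: [0.6535, 0.1572, 0.1199]
tool_rot: [-0.0, 1.0, -0.014, -0.0]
contact_force: [-3.0, 0.2, 3.3]
opening: 0.0417
grip_force: 30.0
```

```bash
python3 st.py
```

```text
t 34.2 pos [0.6535 0.1572 0.1199] yaw -1.55 fix [175.8 216.5] F [-2.98  0.19  3.31] open 0.0417 q [0.13 0.56 1.46 0.   1.12 1.73]
```

Call:
move_arm --deltas '[{"tx": 0,"ty": 0,"tz": 0,"rx": 0,"ry": 0,"rz": 0,"grip": -1},{"tx": 0,"ty": 0,"tz": 0,"rx": 0,"ry": 0,"rz": 0,"grip": -1},{"tx": 0,"ty": 0,"tz": 0,"rx": 0,"ry": 0,"rz": 0,"grip": -1},{"tx": 0,"ty": 0,"tz": 0,"rx": 0,"ry": 0,"rz": 0,"grip": -1},{"tx": 0,"ty": 0,"tz": 0,"rx": 0,"ry": 0,"rz": 0,"grip": -1},{"tx": 0,"ty": 0,"tz": -0.06,"rx": 0,"ry": 0,"rz": 0,"grip": -1},{"tx": 0,"ty": 0,"tz": -0.16,"rx": 0,"ry": 0,"rz": 0,"grip": -1},{"tx": 0,"ty": 0,"tz": -0.28,"rx": 0,"ry": 0,"rz": 0,"grip": -1},{"tx": 0,"ty": 0,"tz": -0.4,"rx": 0,"ry": 0,"rz": 0,"grip": -1}]'

```text
time_s: 35.33
tool_pos: [0.6539, 0.1571, 0.3214]
tool_rot: [-0.0, 1.0, -0.014, -0.0]
contact_force: [-0.0, 0.8, -0.7]
opening: 0.0876
grip_force: 0.0
```

Call:
move_arm --deltas '[{"tx": -0.1,"ty": -0.08,"tz": 0,"rx": 0,"ry": 0,"rz": 0.07,"grip": -1},{"tx": -0.2,"ty": -0.16,"tz": 0.04,"rx": 0,"ry": 0,"rz": 0.14,"grip": -1},{"tx": -0.321,"ty": -0.25,"tz": 0.14,"rx": 0,"ry": 0,"rz": 0.214,"grip": -1},{"tx": -0.321,"ty": -0.25,"tz": 0.14,"rx": 0,"ry": 0,"rz": 0.214,"grip": -1},{"tx": -0.321,"ty": -0.25,"tz": 0.14,"rx": 0,"ry": 0,"rz": 0.214,"grip": -1},{"tx": -0.321,"ty": -0.25,"tz": 0.14,"rx": 0,"ry": 0,"rz": 0.214,"grip": -1},{"tx": -0.321,"ty": -0.25,"tz": 0.14,"rx": 0,"ry": 0,"rz": 0.214,"grip": -1},{"tx": -0.321,"ty": -0.25,"tz": 0.14,"rx": 0,"ry": 0,"rz": 0.214,"grip": -1}]'

```text
time_s: 36.33
tool_pos: [0.4984, 0.286, 0.2503]
tool_rot: [-0.0, 0.974, -0.226, 0.001]
contact_force: [-0.4, 0.1, -0.7]
opening: 0.0881
grip_force: 0.0
```

```bash
python3 st.py; python3 - <<'E'
from st import *
im=save('wrist','w9.png')
cv2.imwrite('pics/w9b.png',cv2.resize(im[60:260,130:390,::-1],None,fx=3,fy=3,interpolation=cv2.INTER_CUBIC))
E
```

```text
t 36.325 pos [0.4984 0.286  0.2503] yaw -26.15 fix [  1.5 317.9] F [-0.36  0.08 -0.74] open 0.0881 q [ 0.4   0.3   1.54 -0.    1.29  2.43]
```

View pics/w9b.png

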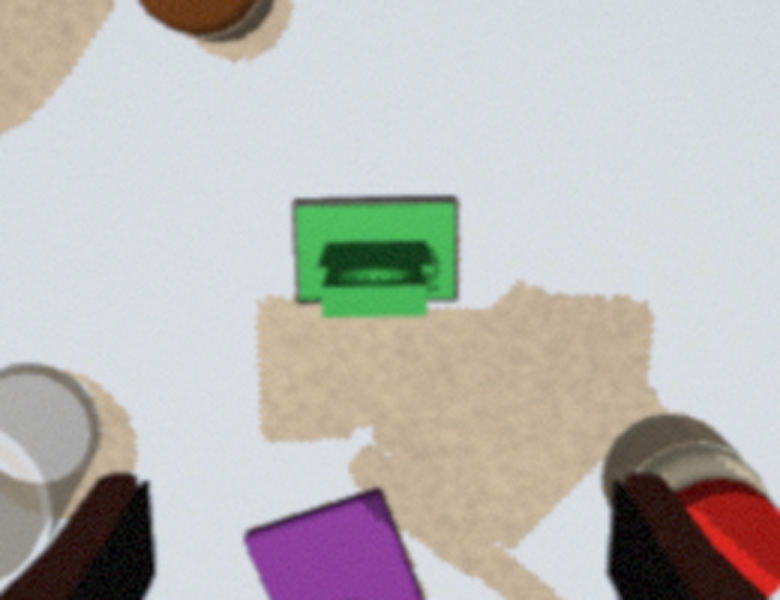

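The crop shows the green block squarely aligned: foot 294,202 to 458,299, handle top 322–427 × 286–317. The beaker and jar sit at the lower corners and the purple stand base is at 246–425,490+.

```bash
python3 - <<'E'
from blk import *
blk(3,130,60,[(294,202),(457,199),(458,299),(297,301)],[(323,286),(427,286),(427,316),(322,317)])
s=r.observe(); C=cam('wrist',s); A=rot(s['tool_rot'])
for p in [(246,535),(380,490),(425,600)]: print((A.T@(onz(C,p[0]/3+130,p[1]/3+60,.012)-s['tool_pos'])*1e3).round(0))
E
```

```text
tool mm [ 15.2  -1.3 236.1] turn about tool z deg -0.8 len 68.60525175348788
tool mm [ 15.1  -1.4 138.1] turn about tool z deg -0.2 len 33.67556757407692
[-118.  -63.  238.]
[-96.   0. 238.]
[-153.   22.  238.]
```

Call:
move_arm --deltas '[{"tx": 0.03,"ty": -0.003,"tz": 0.1,"rx": 0,"ry": 0,"rz": 0,"grip": -1},{"tx": 0.03,"ty": -0.003,"tz": 0.2,"rx": 0,"ry": 0,"rz": 0,"grip": -1},{"tx": 0.03,"ty": -0.003,"tz": 0.3,"rx": 0,"ry": 0,"rz": 0,"grip": -1},{"tx": 0.03,"ty": -0.003,"tz": 0.39,"rx": 0,"ry": 0,"rz": 0,"grip": -1},{"tx": 0.03,"ty": -0.003,"tz": 0.39,"rx": 0,"ry": 0,"rz": 0,"grip": -1},{"tx": 0.03,"ty": -0.003,"tz": 0.39,"rx": 0,"ry": 0,"rz": 0,"grip": -1},{"tx": 0.03,"ty": -0.003,"tz": 0.39,"rx": 0,"ry": 0,"rz": 0,"grip": -1}]'

```text
time_s: 37.25
tool_pos: [0.5132, 0.282, 0.057]
tool_rot: [-0.001, 0.974, -0.226, 0.002]
contact_force: [0.3, -0.3, 0.2]
opening: 0.0879
grip_force: 0.0
```

Call:
move_arm --deltas '[{"tx": 0,"ty": 0,"tz": 0,"rx": 0,"ry": 0,"rz": 0,"grip": 1},{"tx": 0,"ty": 0,"tz": 0,"rx": 0,"ry": 0,"rz": 0,"grip": 1},{"tx": 0,"ty": 0,"tz": 0,"rx": 0,"ry": 0,"rz": 0,"grip": 1},{"tx": 0,"ty": 0,"tz": 0,"rx": 0,"ry": 0,"rz": 0,"grip": 1},{"tx": 0,"ty": 0,"tz": 0,"rx": 0,"ry": 0,"rz": 0,"grip": 1},{"tx": 0,"ty": 0,"tz": 0,"rx": 0,"ry": 0,"rz": 0,"grip": 1},{"tx": 0,"ty": 0,"tz": 0,"rx": 0,"ry": 0,"rz": 0,"grip": 1}]'

```text
time_s: 38.12
tool_pos: [0.5114, 0.2814, 0.0547]
tool_rot: [-0.0, 0.974, -0.226, 0.0]
contact_force: [0.1, 0.8, -0.9]
opening: 0.0414
grip_force: 30.0
```

```bash
python3 st.py
```

```text
t 38.125 pos [0.5114 0.2814 0.0547] yaw -26.08 fix [ 15.1 315.5] F [ 0.05  0.77 -0.89] open 0.0414 q [0.38 0.54 1.72 0.   0.88 2.41]
```

Call:
move_arm --deltas '[{"tx": 0,"ty": 0,"tz": -0.1,"rx": 0,"ry": 0,"rz": 0,"grip": 1},{"tx": 0,"ty": 0,"tz": -0.2,"rx": 0,"ry": 0,"rz": 0,"grip": 1},{"tx": 0,"ty": 0,"tz": -0.3,"rx": 0,"ry": 0,"rz": 0,"grip": 1},{"tx": 0,"ty": 0,"tz": -0.39,"rx": 0,"ry": 0,"rz": 0,"grip": 1},{"tx": 0,"ty": 0,"tz": -0.39,"rx": 0,"ry": 0,"rz": 0,"grip": 1}]'

```text
time_s: 38.75
tool_pos: [0.5134, 0.2821, 0.2534]
tool_rot: [-0.002, 0.974, -0.226, 0.003]
contact_force: [-0.4, 0.3, -2.9]
opening: 0.0417
grip_force: 30.0
```

Call:
move_arm --deltas '[{"tx": 0.025,"ty": 0.1,"tz": 0,"rx": 0,"ry": 0,"rz": -0.04,"grip": 1},{"tx": 0.05,"ty": 0.2,"tz": 0,"rx": 0,"ry": 0,"rz": -0.08,"grip": 1},{"tx": 0.075,"ty": 0.3,"tz": 0,"rx": 0,"ry": 0,"rz": -0.12,"grip": 1},{"tx": 0.1,"ty": 0.4,"tz": 0,"rx": 0,"ry": 0,"rz": -0.144,"grip": 1},{"tx": 0.117,"ty": 0.498,"tz": 0,"rx": 0,"ry": 0,"rz": -0.144,"grip": 1},{"tx": 0.117,"ty": 0.498,"tz": 0,"rx": 0,"ry": 0,"rz": -0.144,"grip": 1},{"tx": 0.117,"ty": 0.498,"tz": 0,"rx": 0,"ry": 0,"rz": -0.144,"grip": 1},{"tx": 0.117,"ty": 0.498,"tz": 0,"rx": 0,"ry": 0,"rz": -0.144,"grip": 1}]'

```text
time_s: 39.75
tool_pos: [0.4544, 0.0329, 0.2491]
tool_rot: [-0.0, 0.997, -0.083, -0.001]
contact_force: [-0.1, -0.2, -2.2]
opening: 0.0418
grip_force: 30.0
```

Call:
move_arm --deltas '[{"tx": 0,"ty": 0,"tz": 0.08,"rx": 0,"ry": 0,"rz": 0,"grip": 1},{"tx": 0,"ty": 0,"tz": 0.16,"rx": 0,"ry": 0,"rz": 0,"grip": 1},{"tx": 0,"ty": 0,"tz": 0.2,"rx": 0,"ry": 0,"rz": 0,"grip": 1},{"tx": 0,"ty": 0,"tz": 0.23,"rx": 0,"ry": 0,"rz": 0,"grip": 1},{"tx": 0,"ty": 0,"tz": 0.23,"rx": 0,"ry": 0,"rz": 0,"grip": 1},{"tx": 0,"ty": 0,"tz": 0.23,"rx": 0,"ry": 0,"rz": 0,"grip": 1},{"tx": 0,"ty": 0,"tz": 0.23,"rx": 0,"ry": 0,"rz": 0,"grip": 1}]'

```text
time_s: 40.62
tool_pos: [0.4552, 0.0321, 0.1354]
tool_rot: [-0.0, 0.997, -0.083, 0.001]
contact_force: [1.0, 0.2, -2.2]
opening: 0.0414
grip_force: 30.0
```

```bash
python3 st.py
```

```text
t 40.625 pos [0.4552 0.0321 0.1354] yaw -9.55 fix [ 0.8 60.4] F [ 1.04  0.17 -2.19] open 0.0414 q [-0.08  0.27  1.92  0.    0.94  1.66]
```

Call:
move_arm --deltas '[{"tx": 0,"ty": 0,"tz": 0.02,"rx": 0,"ry": 0,"rz": 0,"grip": 1},{"tx": 0,"ty": 0,"tz": 0.033,"rx": 0,"ry": 0,"rz": 0,"grip": 1},{"tx": 0,"ty": 0,"tz": 0.043,"rx": 0,"ry": 0,"rz": 0,"grip": 1},{"tx": 0,"ty": 0,"tz": 0.05,"rx": 0,"ry": 0,"rz": 0,"grip": 1},{"tx": 0,"ty": 0,"tz": 0.05,"rx": 0,"ry": 0,"rz": 0,"grip": 1},{"tx": 0,"ty": 0,"tz": 0.05,"rx": 0,"ry": 0,"rz": 0,"grip": 1},{"tx": 0,"ty": 0,"tz": 0.05,"rx": 0,"ry": 0,"rz": 0,"grip": 1},{"tx": 0,"ty": 0,"tz": 0.05,"rx": 0,"ry": 0,"rz": 0,"grip": 1}]'

```text
time_s: 41.62
tool_pos: [0.4542, 0.0319, 0.11]
tool_rot: [-0.0, 0.997, -0.084, -0.0]
contact_force: [-2.4, 0.4, 6.5]
opening: 0.0419
grip_force: 30.0
```

```bash
python3 st.py
```

```text
t 41.625 pos [0.4542 0.0319 0.11  ] yaw -9.58 fix [-0.1 59.9] F [-2.44  0.36  6.49] open 0.0419 q [-0.08  0.32  1.95  0.    0.87  1.66]
```

Call:
move_arm --deltas '[{"tx": 0,"ty": 0.012,"tz": 0,"rx": 0,"ry": 0,"rz": 0,"grip": 1},{"tx": 0,"ty": 0.036,"tz": 0,"rx": 0,"ry": 0,"rz": 0,"grip": 1},{"tx": 0,"ty": 0.06,"tz": 0,"rx": 0,"ry": 0,"rz": 0,"grip": 1},{"tx": 0,"ty": 0.084,"tz": 0,"rx": 0,"ry": 0,"rz": 0,"grip": 1},{"tx": 0,"ty": 0.104,"tz": 0,"rx": 0,"ry": 0,"rz": 0,"grip": 1},{"tx": 0,"ty": 0.118,"tz": 0,"rx": 0,"ry": 0,"rz": 0,"grip": 1},{"tx": 0,"ty": 0.132,"tz": 0,"rx": 0,"ry": 0,"rz": 0,"grip": 1},{"tx": 0,"ty": 0.146,"tz": 0,"rx": 0,"ry": 0,"rz": 0,"grip": 1},{"tx": 0,"ty": 0.17,"tz": 0,"rx": 0,"ry": 0,"rz": 0,"grip": 1},{"tx": 0,"ty": 0.194,"tz": 0,"rx": 0,"ry": 0,"rz": 0,"grip": 1}]'

```text
time_s: 42.88
tool_pos: [0.4397, -0.0637, 0.1103]
tool_rot: [-0.001, 0.996, -0.084, 0.001]
contact_force: [0.8, 4.1, 6.1]
opening: 0.0418
grip_force: 30.0
```

Call:
move_arm --deltas '[{"tx": 0,"ty": 0.024,"tz": 0,"rx": 0,"ry": 0,"rz": 0,"grip": 1},{"tx": 0,"ty": 0.046,"tz": 0,"rx": 0,"ry": 0,"rz": 0,"grip": 1},{"tx": 0,"ty": 0.046,"tz": 0,"rx": 0,"ry": 0,"rz": 0,"grip": 1},{"tx": 0,"ty": 0.046,"tz": 0,"rx": 0,"ry": 0,"rz": 0,"grip": 1},{"tx": 0,"ty": 0.046,"tz": 0,"rx": 0,"ry": 0,"rz": 0,"grip": 1}]'

```text
time_s: 43.5
tool_pos: [0.4356, -0.0874, 0.1103]
tool_rot: [0.001, 0.997, -0.083, 0.001]
contact_force: [-1.0, -2.3, 7.0]
opening: 0.0417
grip_force: 30.0
```

```bash
python3 st.py
```

```text
t 43.5 pos [ 0.4356 -0.0874  0.1103] yaw -9.58 fix [  1.2 -60.8] F [-1.04 -2.27  6.96] open 0.0417 q [-0.35  0.3   1.98 -0.    0.86  1.39]
```

Call:
move_arm --deltas '[{"tx": 0,"ty": 0,"tz": -0.06,"rx": 0,"ry": 0,"rz": 0,"grip": 1},{"tx": 0,"ty": 0,"tz": -0.12,"rx": 0,"ry": 0,"rz": 0,"grip": 1},{"tx": 0,"ty": 0,"tz": -0.18,"rx": 0,"ry": 0,"rz": 0,"grip": 1},{"tx": 0,"ty": 0,"tz": -0.18,"rx": 0,"ry": 0,"rz": 0,"grip": 1},{"tx": 0.1,"ty": 0.029,"tz": -0.18,"rx": 0,"ry": 0,"rz": -0.02,"grip": 1},{"tx": 0.2,"ty": 0.058,"tz": -0.18,"rx": 0,"ry": 0,"rz": -0.04,"grip": 1},{"tx": 0.28,"ty": 0.08,"tz": -0.18,"rx": 0,"ry": 0,"rz": -0.069,"grip": 1},{"tx": 0.336,"ty": 0.098,"tz": -0.18,"rx": 0,"ry": 0,"rz": -0.069,"grip": 1},{"tx": 0.336,"ty": 0.098,"tz": -0.18,"rx": 0,"ry": 0,"rz": -0.069,"grip": 1},{"tx": 0.336,"ty": 0.098,"tz": -0.18,"rx": 0,"ry": 0,"rz": -0.069,"grip": 1}]'

```text
time_s: 44.75
tool_pos: [0.5902, -0.1619, 0.1979]
tool_rot: [-0.001, 1.0, -0.015, -0.002]
contact_force: [-0.1, 0.1, -2.6]
opening: 0.0418
grip_force: 30.0
```

Call:
move_arm --deltas '[{"tx": 0,"ty": 0,"tz": 0.06,"rx": 0,"ry": 0,"rz": 0,"grip": 1},{"tx": 0,"ty": 0,"tz": 0.12,"rx": 0,"ry": 0,"rz": 0,"grip": 1},{"tx": 0,"ty": 0,"tz": 0.148,"rx": 0,"ry": 0,"rz": 0,"grip": 1},{"tx": 0,"ty": 0,"tz": 0.148,"rx": 0,"ry": 0,"rz": 0,"grip": 1},{"tx": 0,"ty": 0,"tz": 0.148,"rx": 0,"ry": 0,"rz": 0,"grip": 1},{"tx": 0,"ty": 0,"tz": 0.148,"rx": 0,"ry": 0,"rz": 0,"grip": 1}]'

```text
time_s: 45.5
tool_pos: [0.5928, -0.163, 0.1269]
tool_rot: [0.0, 1.0, -0.015, 0.001]
contact_force: [0.2, 0.5, -1.9]
opening: 0.0417
grip_force: 30.0
```

```bash
python3 st.py; python3 -c "
from peg import *
im,*_=peg('wa','green'); cv2.imwrite('pics/wab.png',cv2.resize(im[0:300,130:380,::-1],None,fx=2,fy=2,interpolation=cv2.INTER_CUBIC))"
```

```text
t 45.5 pos [ 0.5928 -0.163   0.1269] yaw -1.67 fix [ 168.7 -109.4] F [ 0.2   0.51 -1.94] open 0.0417 q [-0.38  0.48  1.59  0.    1.07  1.22]
1930 [225.   43.4] [213   0  24  89] [ 95.  -10.8 -37.9]
52 [255.2   0.6] [243   0  26   3] [108.1  -0.3 -37.9]
2083 [286.3  43.4] [274   0  26  89] [ 95.   10.4 -37.9]
3776 [257.1 207. ] [207 183 100  47] [ 34.6   0.3 -38. ]
```

View pics/wab.png

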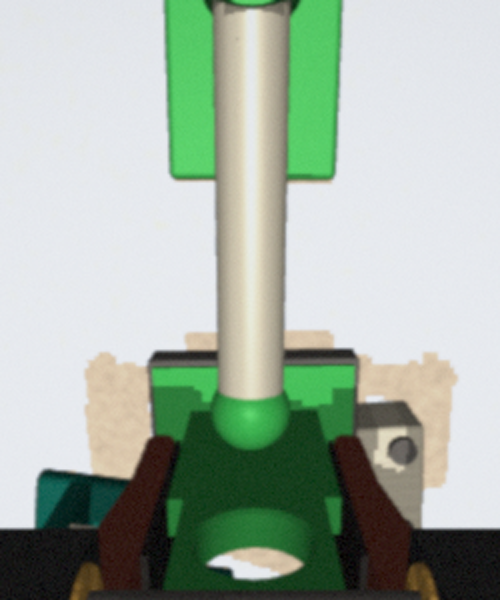

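The green block is in front of the green bead (251,418), aligned within about 1 mm, with the peg vertical in the image.

Call:
move_arm --deltas '[{"tx": 0,"ty": 0,"tz": 0.001,"rx": 0,"ry": 0,"rz": 0,"grip": 1},{"tx": 0.035,"ty": 0,"tz": 0.001,"rx": 0,"ry": 0,"rz": 0,"grip": 1},{"tx": 0.07,"ty": 0,"tz": 0.001,"rx": 0,"ry": 0,"rz": 0,"grip": 1},{"tx": 0.105,"ty": 0,"tz": 0.001,"rx": 0,"ry": 0,"rz": 0,"grip": 1},{"tx": 0.134,"ty": 0,"tz": 0.001,"rx": 0,"ry": 0,"rz": 0,"grip": 1},{"tx": 0.134,"ty": 0,"tz": 0.001,"rx": 0,"ry": 0,"rz": 0,"grip": 1},{"tx": 0.134,"ty": 0,"tz": 0.008,"rx": 0,"ry": 0,"rz": 0,"grip": 1},{"tx": 0.134,"ty": 0,"tz": 0.013,"rx": 0,"ry": 0,"rz": 0,"grip": 1},{"tx": 0.134,"ty": 0,"tz": 0.013,"rx": 0,"ry": 0,"rz": 0,"grip": 1},{"tx": 0.134,"ty": 0,"tz": 0.013,"rx": 0,"ry": 0,"rz": 0,"grip": 1}]'

```text
time_s: 46.8
tool_pos: [0.6582, -0.1645, 0.1195]
tool_rot: [-0.0, 1.0, -0.015, -0.0]
contact_force: [-3.3, 0.8, 3.4]
opening: 0.0417
grip_force: 30.0
```

```bash
python3 st.py
```

```text
t 46.8 pos [ 0.6582 -0.1645  0.1195] yaw -1.68 fix [ 233.5 -100.1] F [-3.34  0.78  3.45] open 0.0417 q [-0.35  0.57  1.44 -0.    1.13  1.25]
```

Supported by the peg. Release it, retreat to the overview pose, and check everything.

Call:
move_arm --deltas '[{"tx": 0,"ty": 0,"tz": 0,"rx": 0,"ry": 0,"rz": 0,"grip": -1},{"tx": 0,"ty": 0,"tz": 0,"rx": 0,"ry": 0,"rz": 0,"grip": -1},{"tx": 0,"ty": 0,"tz": 0,"rx": 0,"ry": 0,"rz": 0,"grip": -1},{"tx": 0,"ty": 0,"tz": 0,"rx": 0,"ry": 0,"rz": 0,"grip": -1},{"tx": 0,"ty": 0,"tz": 0,"rx": 0,"ry": 0,"rz": 0,"grip": -1},{"tx": 0,"ty": 0,"tz": -0.06,"rx": 0,"ry": 0,"rz": 0,"grip": -1},{"tx": 0,"ty": 0,"tz": -0.16,"rx": 0,"ry": 0,"rz": 0,"grip": -1},{"tx": 0,"ty": 0,"tz": -0.28,"rx": 0,"ry": 0,"rz": 0,"grip": -1},{"tx": 0,"ty": 0,"tz": -0.4,"rx": 0,"ry": 0,"rz": 0,"grip": -1}]'

```text
time_s: 47.92
tool_pos: [0.6586, -0.1646, 0.3209]
tool_rot: [-0.0, 1.0, -0.015, -0.0]
contact_force: [0.9, -0.6, -0.5]
opening: 0.0878
grip_force: 0.0
```

Call:
move_arm --deltas '[{"tx": -0.16,"ty": -0.33,"tz": -0.26,"rx": 0,"ry": 0,"rz": 0,"grip": -1},{"tx": -0.16,"ty": -0.33,"tz": -0.26,"rx": 0,"ry": 0,"rz": 0,"grip": -1},{"tx": -0.16,"ty": -0.33,"tz": -0.26,"rx": 0,"ry": 0,"rz": 0,"grip": -1},{"tx": -0.16,"ty": -0.33,"tz": -0.26,"rx": 0,"ry": 0,"rz": 0,"grip": -1},{"tx": -0.16,"ty": -0.33,"tz": -0.26,"rx": 0,"ry": 0,"rz": 0,"grip": -1},{"tx": -0.16,"ty": -0.33,"tz": -0.26,"rx": 0,"ry": 0,"rz": 0,"grip": -1},{"tx": -0.16,"ty": -0.33,"tz": -0.26,"rx": 0,"ry": 0,"rz": 0,"grip": -1},{"tx": -0.16,"ty": -0.33,"tz": -0.26,"rx": 0,"ry": 0,"rz": 0,"grip": -1},{"tx": -0.16,"ty": -0.33,"tz": -0.26,"rx": 0,"ry": 0,"rz": 0,"grip": -1},{"tx": -0.16,"ty": -0.33,"tz": -0.26,"rx": 0,"ry": 0,"rz": 0,"grip": -1}]'

```text
time_s: 49.18
tool_pos: [0.5839, 0.0023, 0.4489]
tool_rot: [-0.0, 1.0, -0.015, -0.0]
contact_force: [-0.9, -0.3, 0.3]
opening: 0.0878
grip_force: 0.0
```

```bash
python3 st.py; python3 - <<'E'
from st import *
a=save('wrist','wz.png'); b=save('side','sz.png')
o=np.hstack([cv2.resize(a[:270],(400,300)),cv2.resize(b[100:340,150:470],(400,300))])
cv2.imwrite('pics/z.png',o[...,::-1])
E
```

```text
t 49.175 pos [0.5839 0.0023 0.4489] yaw -1.7 fix [132.6  52.2] F [-0.88 -0.27  0.27] open 0.0878 q [-0.11  0.22  1.19  0.    1.73  1.49]
```

View pics/z.png

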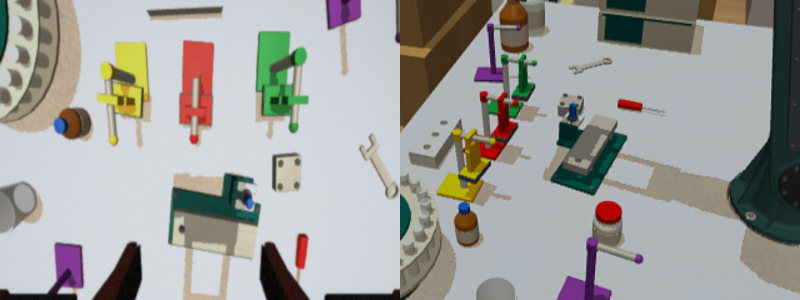

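All three blocks hang upright on the pegs of their own colour (left view: yellow 125,95; red 195,100; green 282,100). The pin stands in the notch (248,200) and the bystanders have not moved.

```bash
python3 -c "
from rig import r
print(r.job_done())"
```

```text
the job is handed in; nothing more can be done
None
```

The job is handed in: the pin is parked in the side notch, the face was lapped red, yellow, then green at roughly 8–9 N, and all three blocks hang on their own pegs in the final picture; no verdict was returned.

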